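# Set the grip of the tilted quick-release specimen vise

### The arm

A 7-joint arm with a two-finger parallel gripper is mounted at the origin on the work surface. World frame = base frame: x ahead of the robot, y to its left, z up, the work surface at z = 0. Lengths are in m, angles in rad, forces in N, time in s.
With the tool pointing down it reaches from about 0.35 to 0.9 m from the base axis. Payload 8.1 kg.
Tool frame: the origin (TCP) lies at the very end of the fingers, on their centre line; the grasp point (between the pads) lies 19 mm behind it; y points along the fingers, x is the direction in which the jaws open and shut, and the axes are right-handed (so a half turn about y gives the same grasp; the last joint's range is limited). The gripper opens to 85 mm and grips with 20 to 120 N. Pads are 22 mm wide; open, the fingers measure 114 mm over their backs; the gripper's body (76 mm by 85 mm) begins 54 mm behind the grasp point. The pads swing forward as they close: fully open they stand 13 mm farther back than shut.
Start: joints at [1.073, 0.434, 0.025, 1.573, -0.012, 1.134, -0.075], TCP at [0.24, -0.577, 0.231] pointing down, gripper open.
Joint ranges: [-2.62, 2.62], [-0.44, 2.09], [-1.27, 1.32], [0.08, 2.57], [-1.32, 4.46], [0.12, 2], [-2.74, 2.74]. Speed limits (rad/s): [2.22, 2.22, 3.01, 3.01, 3.14, 3.14, 3.14].

### API

Orientations are given as a unit quaternion [w, x, y, z].
In Python, from plant import env gives the robot as it stands. The module is installed in compiled form; this text tells all that it offers.
- The arm moves only by the tool apply_moves, never from a script. Its argument "targets" is a list of rows, each an object with "gripper": the opening in per cent of the stroke, from 0 (shut) to 100 (fully open); "translation": the shift along the world's x, y, z in m, a list of three; "delta_rot": the turn, a rotation vector about the world's x, y, z in rad, a list of three. A call has 1 to 5 rows; each row is the pose to reach, as a shift and turn from the pose commanded when the call began; what a row does not reach only later rows make up. A row lasts 1/12 s, in which the tool goes at most 41.7 mm and 7.16 degrees, less where a joint would pass 70% of its speed; a pose out of reach is approached as far as the arm can. A call with a gripper value outside its range is refused whole. The fingers move at their own pace and stop on an object; the grip force is fixed at half the most. Time passes only in rows, so rows that repeat a pose let the fingers close. It gives the time, the measured TCP pose, the force and the opening at its end, in the units of the state.
- env.observe(): the state, without advancing time (a new reading comes with each control period).
- env.capture(name): name is "scene" or "top" or "wrist"; returns a dict with "image" (400x640x3 uint8, blue, green, red), "K" (3x3 intrinsics, pixels), "position" and "attitude" of the camera in the world. Camera axes: x right, y up, looking along -z (the intrinsics and any distortion apply to the point x, -y, -z); pixel columns grow to the right and rows downward; lengths in m; the calibration is good to about 2 mm. A picture is of the moment at which its call begins. There is no depth.
- env.sign_off(): hands the job in, once; it reports no verdict.
The state is a dict: "clock": time; "joint_positions": joint angles; "qd": joint speeds; "tau": joint torques, N m; "eef_pos": TCP position; "eef_rot": TCP orientation; "wrist_force": force on the tool from outside, world axes, zero at the start; "wrist_torque": the same for the moment, N m; "width": finger opening in m.
Only numpy, scipy, OpenCV 4.12 (cv2) and the standard library are available. Lean on these libraries where they do the work, as an engineer would, in place of code of your own. Each camera call takes 0.05 s, during which the arm holds its last target. There are 200 camera calls.

### The job

The brass rod lies loose in the tilted quick-release vise. Flip the vise's red cam lever fully open, turn the black adjusting nut clockwise until its white line points at the green mark on the jaw, then flip the lever fully closed again so that the jaws grip the rod. Leave the rod in its place, do not disturb the other things on the bench, and let go of everything.

Things in the scene. Friction and masses are not known exactly. Their poses are not given: they have to be found in the camera images.
- vise: Specimen vise, fixed. Grey base plate 210 x 240 x 20 mm (x -140 to +70), cream column (y +-35, x -95 to -50 mm) under two tilted rails that carry the jaws, 64 mm wide. Origin: on the table straight below the lever's pivot; z up; x level, from the nut side to the lever side. The skewer (bolt) rises from the pivot 40 degrees from vertical to its nut along (-0.643, 0, 0.766) in this frame
- nut_center (a point): Centre of the black knurled adjusting nut, 28 mm diameter, 24 mm high, at the skewer's upper end, 84 to 87 mm from the lever pivot. z axis = turning axis, pointing out of the vise, 40 degrees from vertical. White line 4 mm wide from the bolt to the rim on its top, and down its side. The bolt end, 9 mm thick, stands 1 to 3 mm above its top. about 15 mm free below the nut to the jaw's flat top
- nut (a joint): Turn of the nut, rad: grows clockwise seen looking down on it (tightening), range 0 to 2.8; starts at 0.3 to 0.85. At 1.6 the white line points at the green mark, which is the right grip; over 0.2 from it is too loose or too tight. Friction 0.08 N m, stays where left. Turning moves upper jaw and nut 1 mm per rad down the skewer
- lever (a joint): Cam lever, rad: 0 fully closed (start), 1.5 fully open, stops at both ends. Swings in the vise's x-z plane about lever_pivot: closed it points along (0.766, 0, 0.643) of the vise frame, up and away from the nut; opening turns it down until it points 46 degrees below level, away from the nut. Friction 0.15 N m, stays where left. Opening lowers the lower jaw, and the rod on it, 3 mm
- lever_grip (a point): Point on the lever's axis to hold it, in the middle of the red handle, 72 mm from the pivot (the handle ends 90 mm from the pivot). Handle 14 mm wide across the swing plane (the vise's y), 11 mm thick, 38 mm long. Its x axis points along the lever to its end
- lever_pivot (a point): The lever's pivot, 120 mm above the table, axis along the vise's y; moves with the vise only. Axes as the vise's
- jaw: Aluminium upper jaw, 98 x 64 x 12 mm, parallel to the lower jaw; slides along the skewer as the nut turns; the steel lower jaw slides as the lever moves. Origin near the lever pivot. On its top, a green mark 12 x 7 mm, uphill of the nut (on the vise's +x side). A brass collar 18 mm in diameter stands on it under the nut
- rod: Loose brass rod, 16 mm diameter, 100 mm long, 0.15 kg, lying level along the vise's y between the jaws on the lower jaw's ledge. Origin at its centre. Stays where it is
- spacer: Bystander: brass disc, 28 mm diameter, 14 mm high, standing on the vise's base plate. Origin under its centre
- slide_box: Bystander: blue box 85 x 35 x 30 mm, on the vise's base plate. Origin under its centre
- dish: Bystander: clear dish, 90 mm diameter, 18 mm high. Origin under its centre
- reagent: Bystander: amber bottle, 64 mm diameter, 130 mm high. Origin under its centre
- driver: Bystander: screwdriver lying on the bench
- tray: Bystander: white tray 140 x 200 x 30 mm. Origin under its centre
- beaker: Bystander: glass beaker, 70 mm diameter, 90 mm high. Origin under its centre
- lens_jar: Bystander: dark steel cylinder, 40 mm diameter, 45 mm high. Origin under its centre
Mind the look-alikes: they are no part of the job. What is meant by the rod is not blue, and is the smaller of those in its own colour.

How it is judged:
By the outcome, as a careful person would: the job done as asked, in the order asked, and still so for the second after the job is handed in, with the robot touching nothing.
It also fails if it takes over 64 s, if anything falls off the work surface, if the arm or the gripper's body presses on something with over 40 N, if the wrist force passes 120 N, or if a joint passes its speed limit or range.

## Working session

There is one attempt and no reset: what is moved stays moved. The work goes in short steps, Python scripts to look and compute and a tool call to move; the robot and the scene stay as the last step left them, time stands still between calls to the robot, and variables do not carry over. Pictures are saved under pics/ and viewed, about 8 in all and at most 12, crops included, and the job is handed in when it is done.

Besides the shell and the picture viewer there is one more tool, called by a JSON object that holds its "api" and its "payload", one argument or row to a line. apply_moves: Moves the arm, as the interface text tells. Its arguments: {"type":"object","properties":{"targets":{"type":"array","items":{"type":"object","properties":{"gripper":{"type":"number"},"translation":{"type":"array","items":{"type":"number"}},"delta_rot":{"type":"array","items":{"type":"number"}}}}}},"required":["targets"]}

```bash
mkdir -p pics; python3 - <<'E'
from plant import env
import cv2,numpy as np
for n in("scene","top"):
    c=env.capture(n);cv2.imwrite(f"pics/{n}0.png",c["image"]);print(n,c["K"],c["position"],c["attitude"],[k for k in c])
o=env.observe();print(o)
E
```

```text
scene [[411.89447829   0.         324.22571142]
 [  0.         411.89447829 199.40918303]
 [  0.           0.           1.        ]] [ 1.41007783 -0.24829965  0.90983542] [0.72181016 0.32301699 0.25103958 0.55823763] ['image', 'K', 'position', 'attitude']
top [[517.25067846   0.         316.65170033]
 [  0.         517.25067846 208.51951717]
 [  0.           0.           1.        ]] [ 0.33222139 -0.00485385  1.66866624] [-0.69578891 -0.04992663  0.06216952  0.71380675] ['image', 'K', 'position', 'attitude']
{'clock': 0.1, 'joint_positions': array([ 1.07339754,  0.4351415 ,  0.02495957,  1.57398723, -0.01160098,
        1.13401275, -0.07513616]), 'qd': array([ 0.00041033, -0.00164003, -0.00040482, -0.00211546,  0.00058363,
       -0.00046917,  0.00227733]), 'tau': array([ 2.72952639e-03, -6.71755886e+01,  1.02792397e+00, -3.16905355e+01,
        1.58120622e-02,  7.30136759e-03,  6.22653579e-05]), 'eef_pos': array([ 0.24017642, -0.57652423,  0.23061892]), 'eef_rot': array([ 0.58857025, -0.58809277,  0.39269247, -0.39182212]), 'wrist_force': array([-0.11897587,  0.18269391,  0.31876496]), 'wrist_torque': array([-0.03734743,  0.02258265, -0.00599071]), 'width': 0.08526298745726942}
```

View pics/scene0.png

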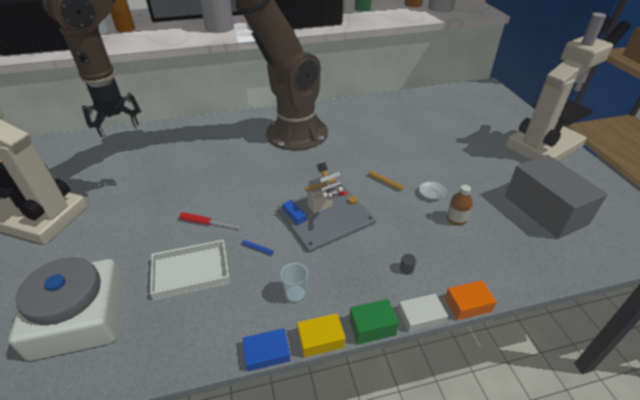

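View pics/top0.png

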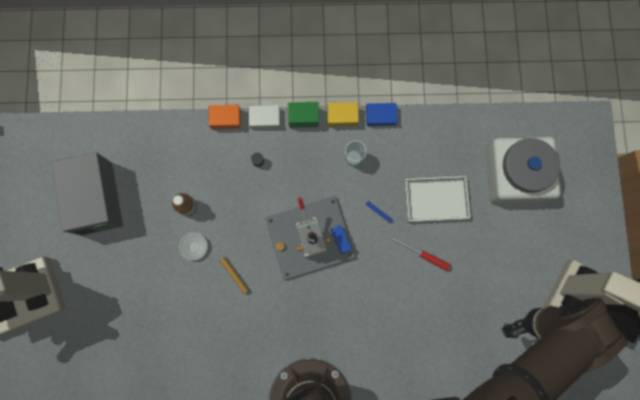

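The vise is at about (311,238) in the top view, with the red lever at (301,203) and the nut at (312,238). The lever points away from the robot.

```bash
cat > h.py <<'E'
import numpy as np,cv2
from scipy.spatial.transform import Rotation as R
def rot(q): return R.from_quat([q[1],q[2],q[3],q[0]])
def ray(c,u,v):
    K=c["K"];d=np.array([(u-K[0,2])/K[0,0],-(v-K[1,2])/K[1,1],-1.])
    d=rot(c["attitude"]).apply(d);return np.array(c["position"]),d
def plane(c,u,v,z):
    p,d=ray(c,u,v);return p+d*(z-p[2])/d[2]
def proj(c,P):
    q=rot(c["attitude"]).inv().apply(np.atleast_2d(P)-c["position"]);K=c["K"]
    return np.c_[K[0,2]+K[0,0]*q[:,0]/-q[:,2],K[1,2]-K[1,1]*q[:,1]/-q[:,2]]
def cross(c1,p1,c2,p2):
    a,d=ray(c1,*p1);b,e=ray(c2,*p2);A=np.c_[d,-e];t=np.linalg.lstsq(A,b-a,rcond=None)[0]
    return (a+t[0]*d+b+t[1]*e)/2,np.linalg.norm(a+t[0]*d-b-t[1]*e)
E
python3 - <<'E'
from plant import env
from h import *
t=env.capture("top");s=env.capture("scene")
for c,n,b in((t,"t",(255,185,110,110)),(s,"s",(270,150,120,110))):
    x,y,w,h=b
    cv2.imwrite(f"pics/{n}1.png",cv2.resize(c["image"][y:y+h,x:x+w],None,fx=3.5,fy=3.5,interpolation=cv2.INTER_CUBIC))
a=cv2.imread("pics/t1.png");b=cv2.imread("pics/s1.png")
cv2.imwrite("pics/ts1.png",np.hstack([a,b[:a.shape[0]]]))
# base plate top z=.02, corners from a guess
im=t["image"].astype(int);g=im.sum(2)
for n,c in(("t",t),("s",s)):
    hsv=cv2.cvtColor(c["image"],cv2.COLOR_BGR2HSV)
    m=((hsv[...,0]<6)|(hsv[...,0]>172))&(hsv[...,1]>150)&(hsv[...,2]>60)
    k,_,st,ce=cv2.connectedComponentsWithStats(m.astype(np.uint8))
    print(n,[(st[i].tolist(),ce[i].round(1).tolist()) for i in range(1,k) if st[i,4]>8])
E
```

```text
t [([299, 199, 4, 9, 20], [300.6, 203.0]), ([421, 252, 29, 18, 165], [435.3, 260.6])]
s [([342, 192, 5, 3, 10], [343.9, 192.9]), ([180, 213, 30, 11, 176], [194.1, 217.9])]
```

View pics/ts1.png

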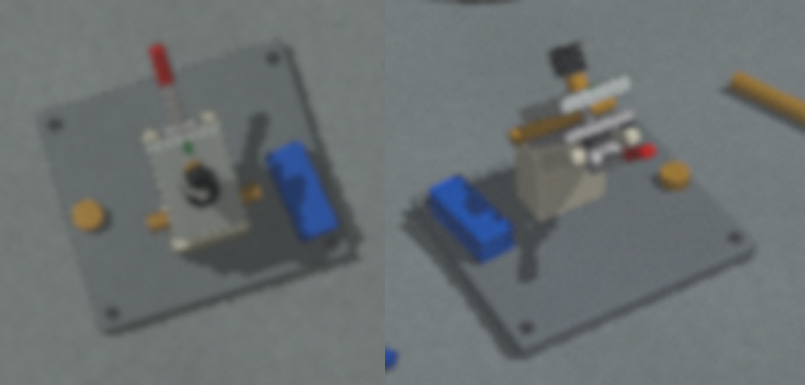

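The crop shows the plate corners at about (38,113), (285,42), (350,255) and (105,332). The lever sits on the upper-left side, the green mark at (187,148), the nut at (203,185), the blue box at -y and the spacer at +y. I'll fit the vise pose from these.

```bash
python3 - <<'E'
from plant import env
from h import *
t=env.capture("top");s=env.capture("scene")
px=np.array([(38,113),(285,42),(352,256),(105,333)])/3.5+[255,185]
W=np.array([plane(t,u,v,.02) for u,v in px]);print(W.round(3))
V=np.array([(.07,.12),(.07,-.12),(-.14,-.12),(-.14,.12)])
Vc=V-V.mean(0);Wc=W[:,:2]-W[:,:2].mean(0)
yaw=np.arctan2((Vc[:,0]*Wc[:,1]-Vc[:,1]*Wc[:,0]).sum(),(Vc*Wc).sum())
Rz=R.from_euler('z',yaw);o=np.r_[W[:,:2].mean(0),0]-Rz.apply([-.035,0,0]);o[2]=0
print("yaw",yaw,"o",o, (Rz.apply(np.c_[V,V[:,0]*0+.02])+o-W).round(4))
L=np.array([.766,0,.643]);N=np.array([-.643,0,.766]);P=np.array([0,0,.12])
pts={"grip":P+.072*L,"nut":P+.0855*N}
for n,p in pts.items():
    w=Rz.apply(p)+o;print(n,w.round(4),proj(t,w).round(1),proj(s,w).round(1))
print(cross(t,(300.6,203),s,(343.9,192.9)))
# nut mask dark top
nt=np.array([200,185])/3.5+[255,185];ns=np.array([568,58])-[385,0];ns=ns/3.5+[270,150]
print(nt,ns,cross(t,nt,s,ns))
E
```

```text
[[ 0.571  0.127  0.02 ]
 [ 0.632 -0.102  0.02 ]
 [ 0.433 -0.157  0.02 ]
 [ 0.369  0.069  0.02 ]]
yaw 0.2697021272753434 o [ 0.53504538 -0.00639047  0.        ] [[-0.0006  0.0009 -0.    ]
 [ 0.0025 -0.0012 -0.    ]
 [-0.0007 -0.0027 -0.    ]
 [-0.0012  0.003  -0.    ]]
grip [0.5882 0.0083 0.1663] [[302.1 203.5]] [[340.1 193.2]]
nut [ 0.4821 -0.021   0.1855] [[313.  238.5]] [[320.3 166.7]]
(array([0.5905145 , 0.01551435, 0.16772254]), np.float64(0.005990924677732579))
[312.14285714 237.85714286] [322.28571429 166.57142857] (array([ 0.48428902, -0.01714769,  0.18697594]), np.float64(0.0028585860261461033))
```

```bash
cat > g.py <<'E'
from h import *
o=np.array([.535,-.0064,0]);yaw=.2697
Z=lambda:R.from_euler('z',yaw)
w=lambda p:Z().apply(p)+o
N=np.array([-.643,0,.766])
def tool(d,x):  # vise-frame tool dirs -> world Rotation
    d=np.array(d,float);d/=np.linalg.norm(d);x=np.array(x,float);x-=d*(x@d);x/=np.linalg.norm(x)
    return Z()*R.from_matrix(np.c_[x,d,np.cross(x,d)])
def lev(a,al,r=.076,back=.0,off=.019):  # lever angle a, tilt al -> (tcp,R)
    e=np.radians(40)-a;g=np.array([r*np.cos(e),0,.12+r*np.sin(e)])
    d=np.array([-np.sin(al),0,-np.cos(al)])
    return w(g+d*(off-back)),d
E
python3 - <<'E'
from plant import env
from g import *
s=env.observe();R0=rot(s["eef_rot"]);print(R0.as_matrix().round(3))
for al in(.45,):
  p,d=lev(0,al,back=.14);print(p,p-s["eef_pos"])
  for sg in(1,-1): print(sg,(tool(d,[0,sg,0])*R0.inv()).as_rotvec().round(3))
E
```

```text
[[ 0.385 -0.     0.923]
 [-0.923  0.     0.385]
 [-0.    -1.    -0.   ]]
[0.64184307 0.02313518 0.27780596] [0.40154587 0.59993813 0.04673709]
1 [0.638 0.219 2.943]
-1 [-0.147  0.425 -0.123]
```

{"api": "apply_moves", "payload": {
  "targets": [
    {"translation":[0.02,0.02,0.025],"delta_rot":[0,0,0],"gripper":60},
    {"translation":[0.04,0.05,0.05],"delta_rot":[0,0,0],"gripper":60},
    {"translation":[0.06,0.08,0.07],"delta_rot":[0,0,0],"gripper":60},
    {"translation":[0.08,0.11,0.09],"delta_rot":[0,0,0],"gripper":60},
    {"translation":[0.1,0.14,0.11],"delta_rot":[0,0,0],"gripper":60}
  ]
}}

```text
clock: 0.72
eef_pos: [0.3405, -0.4361, 0.3419]
eef_rot: [-0.588, 0.588, -0.392, 0.392]
wrist_force: [0.8, -1.3, -1.4]
width: 0.0513
```

{"api": "apply_moves", "payload": {
  "targets": [
    {"translation":[0.02,0.03,0],"delta_rot":[-0.02,0.06,-0.02],"gripper":60},
    {"translation":[0.04,0.06,0],"delta_rot":[-0.04,0.12,-0.03],"gripper":60},
    {"translation":[0.06,0.09,0],"delta_rot":[-0.06,0.18,-0.05],"gripper":60},
    {"translation":[0.08,0.12,0],"delta_rot":[-0.08,0.24,-0.07],"gripper":60},
    {"translation":[0.1,0.15,0],"delta_rot":[-0.1,0.3,-0.09],"gripper":60}
  ]
}}

```text
clock: 1.13
eef_pos: [0.4406, -0.2861, 0.3417]
eef_rot: [-0.474, 0.651, -0.482, 0.346]
wrist_force: [0.7, -1.7, 0.3]
width: 0.0516
```

{"api": "apply_moves", "payload": {
  "targets": [
    {"translation":[0.02,0.03,0],"delta_rot":[-0.02,0.06,-0.02],"gripper":60},
    {"translation":[0.04,0.06,0],"delta_rot":[-0.04,0.12,-0.03],"gripper":60},
    {"translation":[0.06,0.09,0],"delta_rot":[-0.04,0.12,-0.03],"gripper":60},
    {"translation":[0.08,0.12,0],"delta_rot":[-0.04,0.12,-0.03],"gripper":60},
    {"translation":[0.1,0.15,0],"delta_rot":[-0.04,0.12,-0.03],"gripper":60}
  ]
}}

```text
clock: 1.55
eef_pos: [0.5409, -0.1357, 0.3404]
eef_rot: [-0.427, 0.673, -0.512, 0.322]
wrist_force: [1.0, -0.3, 0.1]
width: 0.0512
```

```bash
cat > to.py <<'E'
from plant import env
from g import *
def delta(p,Rt,show=True):
    s=env.observe();dr=(Rt*rot(s["eef_rot"]).inv()).as_rotvec()
    print("t",round(s["clock"],2),"tcp",s["eef_pos"].round(4),"dp",(p-s["eef_pos"]).round(4),"dr",dr.round(3),"q",s["joint_positions"].round(2),"F",s["wrist_force"].round(1),"w",round(s["width"],4))
E
python3 - <<'E'
from to import *
p,d=lev(0,.45,back=.14);delta(p,tool(d,[0,-1,0]))
c=env.capture("wrist");cv2.imwrite("pics/w1.png",c["image"]);print(c["K"],c["position"])
for r in(.054,.072,.09): print(proj(c,w([r*.766,0,.12+r*.643])))
E
```

```text
t 1.55 tcp [ 0.5409 -0.1357  0.3404] dp [ 0.101   0.1588 -0.0626] dr [-0.006  0.005 -0.003] q [ 0.14  0.53 -0.15  1.24  0.19  1.81 -1.29] F [ 1.  -0.3  0.1] w 0.0512
[[298.50816325   0.         317.37061034]
 [  0.         298.50816325 198.43610344]
 [  0.           0.           1.        ]] [ 0.66914879 -0.0999807   0.4358711 ]
[[167.02390492  20.3235613 ]]
[[155.31262888   3.77735779]]
[[141.62644091 -15.55908778]]
```

View pics/w1.png

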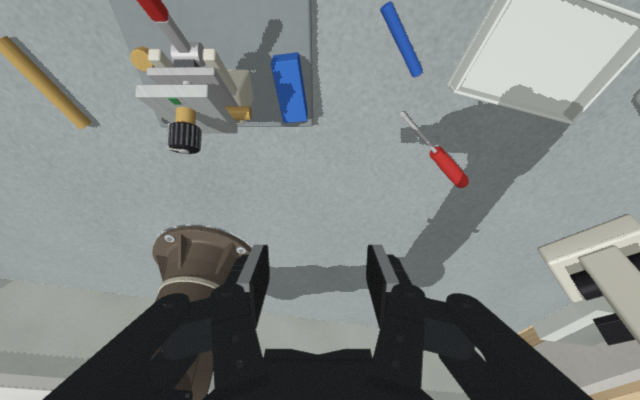

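The wrist view shows the vise at upper left: red lever lower end at about (163,20), close to the predicted (167,20), nut at (184,137), green mark at (174,101). I'm continuing to the pre-grasp.

{"api": "apply_moves", "payload": {
  "targets": [
    {"translation":[0.02,0.032,-0.01],"delta_rot":[0,0,0],"gripper":60},
    {"translation":[0.04,0.064,-0.02],"delta_rot":[0,0,0],"gripper":60},
    {"translation":[0.06,0.096,-0.035],"delta_rot":[0,0,0],"gripper":60},
    {"translation":[0.08,0.128,-0.05],"delta_rot":[0,0,0],"gripper":60},
    {"translation":[0.1,0.158,-0.062],"delta_rot":[0,0,0],"gripper":60}
  ]
}}

```text
clock: 2.02
eef_pos: [0.6404, 0.0221, 0.2777]
eef_rot: [-0.427, 0.672, -0.512, 0.322]
wrist_force: [0.9, 0.4, 0.4]
width: 0.0514
```

```bash
python3 - <<'E'
from to import *
p,d=lev(0,.45,back=.14);delta(p,tool(d,[0,-1,0]))
c=env.capture("wrist");im=c["image"].copy()
for r in(0,.053,.091): 
    u=proj(c,w([r*.766,0,.12+r*.643]))[0];print(r,u);cv2.circle(im,tuple(int(x) for x in u),3,(255,255,0),1)
for h in (.0735,.0975,.1): 
    u=proj(c,w(np.array([0,0,.12])+h*N))[0];print(h,u);cv2.circle(im,tuple(int(x) for x in u),3,(255,0,255),1)
hsv=cv2.cvtColor(c["image"],cv2.COLOR_BGR2HSV)
m=((hsv[...,0]<6)|(hsv[...,0]>172))&(hsv[...,1]>150)&(hsv[...,2]>50)
k,_,st,ce=cv2.connectedComponentsWithStats(m.astype(np.uint8))
for i in range(1,k):
    if st[i,4]>100:
        print(st[i],ce[i]);a=ce[i]
np.save("red.npy",a)
cv2.imwrite("pics/w2.png",im)
E
```

```text
t 2.02 tcp [0.6404 0.0221 0.2777] dp [0.0014 0.001  0.0001] dr [-0.006  0.006 -0.002] q [-0.07  0.74 -0.16  1.01  0.13  1.84 -1.51] F [0.9 0.4 0.4] w 0.0514
0 [317.54290095 200.47058613]
0.053 [317.51264675 194.68818733]
0.091 [317.4834156  189.10132246]
0.0735 [317.22244629 264.25218544]
0.0975 [317.11433064 285.77095178]
0.1 [317.10296679 288.03275374]
[305 182  15  15 201] [312.5721393  188.86567164]
[487 229  32  31 427] [503.11007026 244.76346604]
```

View pics/w2.png

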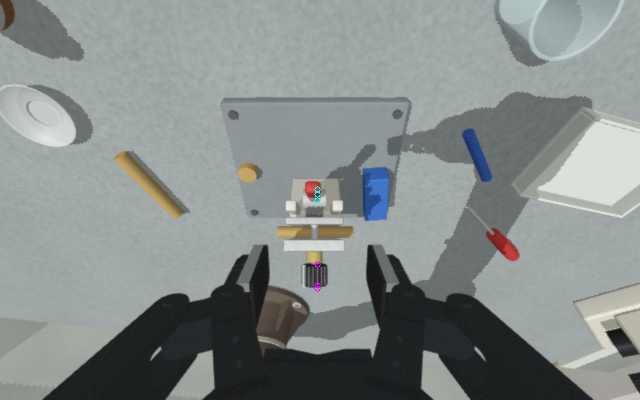

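The wrist view shows the lever end-on at (313,189), where I predicted u=317, and the nut centred at u≈314.5. So the vise is about 4 mm further to its +y side. I'll correct that and go in.

```bash
sed -i 's/^o=.*/o=np.array([.534,-.0024,0]);yaw=.2697/' g.py; python3 - <<'E'
from to import *
p,d=lev(0,.45);T=tool(d,[0,-1,0]);delta(p,T)
for a in np.arange(0,1.61,.1): print(round(a,1),(lev(a,.45)[0]-p).round(3))
for b in (.14,.07): print(b,lev(1.5,.45,back=b)[0].round(3))
E
```

```text
t 2.07 tcp [0.6414 0.0299 0.2734] dp [-0.0593 -0.0189 -0.1216] dr [-0.011  0.001 -0.01 ] q [-0.08  0.75 -0.17  1.01  0.13  1.84 -1.51] F [-5.4  6.2 -4.2] w 0.0511
0.0 [0. 0. 0.]
0.1 [ 0.004  0.001 -0.006]
0.2 [ 0.008  0.002 -0.013]
0.3 [ 0.011  0.003 -0.019]
0.4 [ 0.014  0.004 -0.027]
0.5 [ 0.016  0.004 -0.034]
0.6 [ 0.017  0.005 -0.041]
0.7 [ 0.017  0.005 -0.049]
0.8 [ 0.017  0.005 -0.057]
0.9 [ 0.016  0.004 -0.064]
1.0 [ 0.014  0.004 -0.071]
1.1 [ 0.011  0.003 -0.079]
1.2 [ 0.008  0.002 -0.085]
1.3 [ 0.004  0.001 -0.092]
1.4 [-0.    -0.    -0.098]
1.5 [-0.005 -0.001 -0.103]
1.6 [-0.011 -0.003 -0.108]
0.14 [0.636 0.026 0.174]
0.07 [0.606 0.018 0.111]
```

The arm was still settling, so I'll hold briefly and re-measure before going in.

{"api": "apply_moves", "payload": {
  "targets": [
    {"translation":[0,0,0],"delta_rot":[0,0,0],"gripper":60},
    {"translation":[0,0,0],"delta_rot":[0,0,0],"gripper":60},
    {"translation":[0,0,0],"delta_rot":[0,0,0],"gripper":60}
  ]
}}

```text
clock: 2.32
eef_pos: [0.6399, 0.0191, 0.2793]
eef_rot: [-0.426, 0.672, -0.512, 0.323]
wrist_force: [-0.1, -1.4, 0.3]
width: 0.0511
```

```bash
python3 - <<'E'
from to import *
p,d=lev(0,.45);T=tool(d,[0,-1,0]);delta(p,T)
c=env.capture("wrist");im=c["image"]
hsv=cv2.cvtColor(im,cv2.COLOR_BGR2HSV)
m=((hsv[...,0]<6)|(hsv[...,0]>172))&(hsv[...,1]>150)&(hsv[...,2]>50)
k,_,st,ce=cv2.connectedComponentsWithStats(m.astype(np.uint8))
print([(st[i].tolist(),ce[i]) for i in range(1,k) if st[i,4]>100])
for r in(.053,.072,.091): print(r,proj(c,w([r*.766,0,.12+r*.643]))[0])
# nut: dark blob
sub=im[250:300,290:340].max(2);ys,xs=np.where(sub<60);print("nut",xs.mean()+290,ys.mean()+250,len(xs),proj(c,w(np.array([0,0,.12])+.0855*N))[0])
delta(p,T)
E
```

```text
t 2.32 tcp [0.6399 0.0191 0.2793] dp [-0.0578 -0.0082 -0.1276] dr [-0.005  0.007 -0.001] q [-0.07  0.74 -0.16  1.02  0.14  1.84 -1.51] F [-0.1 -1.4  0.3] w 0.0511
[([302, 180, 15, 15, 207], array([309.352657  , 186.75845411])), ([485, 227, 32, 32, 430], array([501.73255814, 243.46511628]))]
0.053 [310.54118711 192.67907414]
0.072 [310.05099877 189.92476593]
0.091 [309.48973592 186.77109878]
nut 313.21556886227546 270.79041916167665 167 [311.2424231  273.20260354]
t 2.37 tcp [0.6399 0.0188 0.2797] dp [-0.0578 -0.0079 -0.128 ] dr [-0.005  0.007 -0.   ] q [-0.07  0.73 -0.16  1.02  0.14  1.84 -1.51] F [-0.3 -0.8  1. ] w 0.0515
```

{"api": "apply_moves", "payload": {
  "targets": [
    {"translation":[-0.012,-0.002,-0.026],"delta_rot":[0,0,0],"gripper":60},
    {"translation":[-0.024,-0.004,-0.052],"delta_rot":[0,0,0],"gripper":60},
    {"translation":[-0.036,-0.005,-0.078],"delta_rot":[0,0,0],"gripper":60},
    {"translation":[-0.048,-0.007,-0.105],"delta_rot":[0,0,0],"gripper":60},
    {"translation":[-0.058,-0.008,-0.128],"delta_rot":[0,0,0],"gripper":60}
  ]
}}

```text
clock: 2.78
eef_pos: [0.5808, 0.0105, 0.1506]
eef_rot: [-0.427, 0.672, -0.512, 0.323]
wrist_force: [0.4, 0.0, 0.2]
width: 0.0513
```

{"api": "apply_moves", "payload": {
  "targets": [
    {"translation":[0,0,0],"delta_rot":[0,0,0],"gripper":60},
    {"translation":[0,0,0],"delta_rot":[0,0,0],"gripper":60},
    {"translation":[0,0,0],"delta_rot":[0,0,0],"gripper":60}
  ]
}}

```text
clock: 3.03
eef_pos: [0.5833, 0.0119, 0.1529]
eef_rot: [-0.428, 0.671, -0.512, 0.323]
wrist_force: [0.7, -0.0, 0.5]
width: 0.051
```

```bash
python3 - <<'E'
from to import *
p,d=lev(0,.45);T=tool(d,[0,-1,0]);delta(p,T)
c=env.capture("wrist");im=c["image"].copy();cv2.imwrite("pics/w3.png",im)
for r in(.053,.072,.091): print(r,proj(c,w([r*.766,0,.12+r*.643]))[0])
E
```

```text
t 3.03 tcp [0.5833 0.0119 0.1529] dp [-0.0012 -0.0009 -0.0012] dr [-0.006  0.009 -0.001] q [-0.04  0.72 -0.19  1.37  0.15  1.51 -1.55] F [ 0.7 -0.   0.5] w 0.051
0.053 [319.01751462 269.58660772]
0.072 [319.16657286 274.08130956]
0.091 [319.35905    279.88526476]
```

View pics/w3.png

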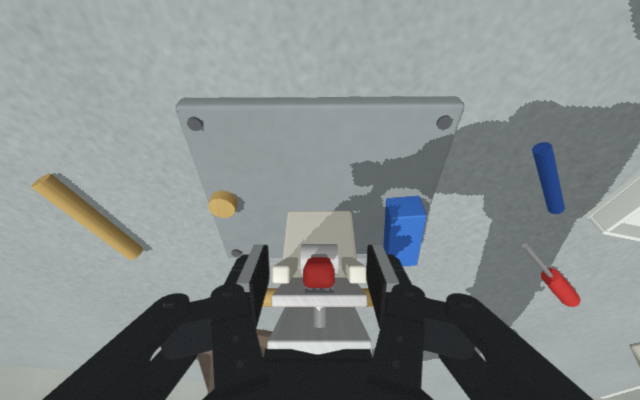

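The lever is centred between the fingers at (319,273). Closing, then opening it along the arc.

{"api": "apply_moves", "payload": {
  "targets": [
    {"translation":[-0.001,-0.001,-0.001],"delta_rot":[0,0,0],"gripper":0},
    {"translation":[-0.001,-0.001,-0.001],"delta_rot":[0,0,0],"gripper":0},
    {"translation":[-0.001,-0.001,-0.001],"delta_rot":[0,0,0],"gripper":0},
    {"translation":[-0.001,-0.001,-0.001],"delta_rot":[0,0,0],"gripper":0},
    {"translation":[-0.001,-0.001,-0.001],"delta_rot":[0,0,0],"gripper":0}
  ]
}}

```text
clock: 3.5
eef_pos: [0.5818, 0.0108, 0.1505]
eef_rot: [-0.427, 0.672, -0.511, 0.323]
wrist_force: [2.5, -2.8, 4.4]
width: 0.0131
```

{"api": "apply_moves", "payload": {
  "targets": [
    {"translation":[0.004,0.001,-0.006],"delta_rot":[0,0,0],"gripper":0},
    {"translation":[0.008,0.002,-0.013],"delta_rot":[0,0,0],"gripper":0},
    {"translation":[0.011,0.003,-0.019],"delta_rot":[0,0,0],"gripper":0},
    {"translation":[0.014,0.004,-0.027],"delta_rot":[0,0,0],"gripper":0},
    {"translation":[0.016,0.004,-0.034],"delta_rot":[0,0,0],"gripper":0}
  ]
}}

```text
clock: 3.92
eef_pos: [0.5978, 0.0153, 0.1168]
eef_rot: [-0.427, 0.672, -0.512, 0.323]
wrist_force: [1.0, -0.5, 9.1]
width: 0.0131
```

```bash
python3 - <<'E'
from to import *
p,d=lev(.5,.45);T=tool(d,[0,-1,0]);delta(p,T)
E
```

```text
t 3.92 tcp [0.5978 0.0153 0.1168] dp [ 0.0001 -0.0001  0.001 ] dr [-0.006  0.008 -0.002] q [-0.05  0.77 -0.18  1.35  0.15  1.47 -1.55] F [ 1.  -0.5  9.1] w 0.0131
```

{"api": "apply_moves", "payload": {
  "targets": [
    {"translation":[0.001,0.001,-0.007],"delta_rot":[0,0,0],"gripper":0},
    {"translation":[0.001,0.001,-0.015],"delta_rot":[0,0,0],"gripper":0},
    {"translation":[0.001,0.001,-0.023],"delta_rot":[0,0,0],"gripper":0},
    {"translation":[0.0,0.0,-0.03],"delta_rot":[0,0,0],"gripper":0},
    {"translation":[-0.002,0.0,-0.037],"delta_rot":[0,0,0],"gripper":0}
  ]
}}

```text
clock: 4.33
eef_pos: [0.5963, 0.0151, 0.0795]
eef_rot: [-0.427, 0.672, -0.511, 0.323]
wrist_force: [5.8, -3.8, 8.7]
width: 0.0132
```

{"api": "apply_moves", "payload": {
  "targets": [
    {"translation":[-0.003,-0.001,-0.008],"delta_rot":[0,0,0],"gripper":0},
    {"translation":[-0.006,-0.002,-0.014],"delta_rot":[0,0,0],"gripper":0},
    {"translation":[-0.01,-0.003,-0.021],"delta_rot":[0,0,0],"gripper":0},
    {"translation":[-0.014,-0.004,-0.027],"delta_rot":[0,0,0],"gripper":0},
    {"translation":[-0.019,-0.005,-0.032],"delta_rot":[0,0,0],"gripper":0}
  ]
}}

```text
clock: 4.75
eef_pos: [0.5776, 0.0098, 0.0474]
eef_rot: [-0.428, 0.672, -0.511, 0.323]
wrist_force: [7.9, -3.2, 8.4]
width: 0.013
```

{"api": "apply_moves", "payload": {
  "targets": [
    {"translation":[-0.004,-0.001,-0.003],"delta_rot":[0,0,0],"gripper":0},
    {"translation":[-0.006,-0.002,-0.005],"delta_rot":[0,0,0],"gripper":0},
    {"translation":[-0.006,-0.002,-0.005],"delta_rot":[0,0,0],"gripper":0}
  ]
}}

```text
clock: 5.0
eef_pos: [0.5747, 0.0089, 0.0446]
eef_rot: [-0.43, 0.67, -0.51, 0.325]
wrist_force: [13.0, 0.1, 18.3]
width: 0.0131
```

```bash
python3 - <<'E'
from to import *
p,d=lev(1.5,.45);T=tool(d,[0,-1,0]);delta(p,T)
E
```

```text
t 5.0 tcp [0.5747 0.0089 0.0446] dp [0.0023 0.0006 0.0037] dr [-0.007  0.016 -0.002] q [-0.03  0.81 -0.18  1.48  0.17  1.3  -1.57] F [13.   0.1 18.3] w 0.0131
```

{"api": "apply_moves", "payload": {
  "targets": [
    {"translation":[0.004,0.001,0.004],"delta_rot":[0,0,0],"gripper":60},
    {"translation":[0.004,0.001,0.004],"delta_rot":[0,0,0],"gripper":60},
    {"translation":[0.004,0.001,0.004],"delta_rot":[0,0,0],"gripper":60},
    {"translation":[0.004,0.001,0.004],"delta_rot":[0,0,0],"gripper":60},
    {"translation":[0.004,0.001,0.004],"delta_rot":[0,0,0],"gripper":60}
  ]
}}

```text
clock: 5.42
eef_pos: [0.5732, 0.0095, 0.0453]
eef_rot: [-0.426, 0.673, -0.512, 0.321]
wrist_force: [-0.0, 0.6, -0.9]
width: 0.0512
```

{"api": "apply_moves", "payload": {
  "targets": [
    {"translation":[0.01,0.003,0.02],"delta_rot":[0,0,0],"gripper":60},
    {"translation":[0.022,0.006,0.048],"delta_rot":[0,0,0],"gripper":60},
    {"translation":[0.036,0.01,0.078],"delta_rot":[0,0,0],"gripper":60},
    {"translation":[0.05,0.014,0.108],"delta_rot":[0,0,0],"gripper":60},
    {"translation":[0.06,0.016,0.145],"delta_rot":[0,0,0],"gripper":60}
  ]
}}

```text
clock: 5.83
eef_pos: [0.6336, 0.0259, 0.1907]
eef_rot: [-0.426, 0.673, -0.512, 0.321]
wrist_force: [1.2, -0.3, -1.0]
width: 0.0511
```

```bash
cat >> g.py <<'E'
def nutp(back=0.,off=.019,h=.0855,sp=0.):
    d=-N;x=R.from_rotvec(sp*d/np.linalg.norm(d)).apply([0,-1,0])
    return w(np.array([0,0,.12])+N*h+d*(off-back)),tool(d,x)
E
python3 - <<'E'
from to import *
p,T=nutp(.11);delta(p,T);print(p)
E
```

```text
t 5.83 tcp [0.6336 0.0259 0.1907] dp [-0.209  -0.0585  0.0645] dr [ 0.302 -1.103 -0.005] q [-0.07  0.78 -0.17  1.16  0.14  1.66 -1.53] F [ 1.2 -0.3 -1. ] w 0.0511
[ 0.42461305 -0.0326384   0.255199  ]
```

{"api": "apply_moves", "payload": {
  "targets": [
    {"translation":[0,0,0.04],"delta_rot":[0,0,0],"gripper":60},
    {"translation":[0,0,0.08],"delta_rot":[0.015,-0.055,0],"gripper":60},
    {"translation":[0,0,0.12],"delta_rot":[0.04,-0.145,0],"gripper":60},
    {"translation":[-0.01,0,0.15],"delta_rot":[0.06,-0.22,0],"gripper":60},
    {"translation":[-0.03,-0.006,0.16],"delta_rot":[0.08,-0.3,0],"gripper":60}
  ]
}}

```text
clock: 6.25
eef_pos: [0.6062, 0.0211, 0.355]
eef_rot: [-0.528, 0.597, -0.452, 0.4]
wrist_force: [-0.5, -0.8, 1.0]
width: 0.051
```

{"api": "apply_moves", "payload": {
  "targets": [
    {"translation":[-0.025,-0.007,0],"delta_rot":[0.025,-0.1,0],"gripper":60},
    {"translation":[-0.05,-0.014,0],"delta_rot":[0.05,-0.2,0],"gripper":60},
    {"translation":[-0.075,-0.021,0],"delta_rot":[0.08,-0.3,0],"gripper":60},
    {"translation":[-0.1,-0.028,0],"delta_rot":[0.11,-0.4,0],"gripper":60},
    {"translation":[-0.125,-0.035,-0.01],"delta_rot":[0.13,-0.5,0],"gripper":60}
  ]
}}

```text
clock: 6.67
eef_pos: [0.4784, -0.0165, 0.3426]
eef_rot: [0.66, -0.445, 0.333, -0.506]
wrist_force: [0.5, 1.0, 0.5]
width: 0.0512
```

{"api": "apply_moves", "payload": {
  "targets": [
    {"translation":[-0.02,-0.005,-0.02],"delta_rot":[0.025,-0.1,0],"gripper":60},
    {"translation":[-0.035,-0.01,-0.045],"delta_rot":[0.05,-0.2,0],"gripper":60},
    {"translation":[-0.045,-0.014,-0.07],"delta_rot":[0.08,-0.27,0],"gripper":60},
    {"translation":[-0.053,-0.017,-0.085],"delta_rot":[0.09,-0.3,0],"gripper":60},
    {"translation":[-0.053,-0.017,-0.085],"delta_rot":[0.09,-0.3,0],"gripper":60}
  ]
}}

```text
clock: 7.08
eef_pos: [0.4229, -0.0335, 0.2533]
eef_rot: [0.72, -0.337, 0.257, -0.55]
wrist_force: [0.5, 0.8, 0.2]
width: 0.0513
```

{"api": "apply_moves", "payload": {
  "targets": [
    {"translation":[0,0,0],"delta_rot":[0,0,0],"gripper":60},
    {"translation":[0,0,0],"delta_rot":[0,0,0],"gripper":60},
    {"translation":[0,0,0],"delta_rot":[0,0,0],"gripper":60}
  ]
}}

```text
clock: 7.33
eef_pos: [0.4271, -0.032, 0.2571]
eef_rot: [0.721, -0.337, 0.255, -0.549]
wrist_force: [0.6, -1.0, 0.3]
width: 0.0512
```

```bash
python3 - <<'E'
from to import *
p,T=nutp(.11);delta(p,T)
c=env.capture("wrist");cv2.imwrite("pics/w4r.png",c["image"])
im=cv2.resize(c["image"][190:350,220:420],None,fx=4,fy=4,interpolation=cv2.INTER_CUBIC)[:600]
import pickle;pickle.dump({k:c[k] for k in c},open("w4.pkl","wb"))
for h in (.0735,.0975,.1): print(h,proj(c,w(np.array([0,0,.12])+h*N))[0])
cv2.imwrite("pics/w4.png",im)
E
```

```text
t 7.33 tcp [ 0.4271 -0.032   0.2571] dp [-0.0024 -0.0006 -0.0019] dr [ 0.002  0.001 -0.001] q [-0.05 -0.22  0.2   2.5  -0.83  0.31 -0.41] F [ 0.6 -1.   0.3] w 0.0512
0.0735 [317.64302595 202.16451977]
0.0975 [317.69815824 211.87369244]
0.1 [317.70452022 212.99408048]
```

View pics/w4.png

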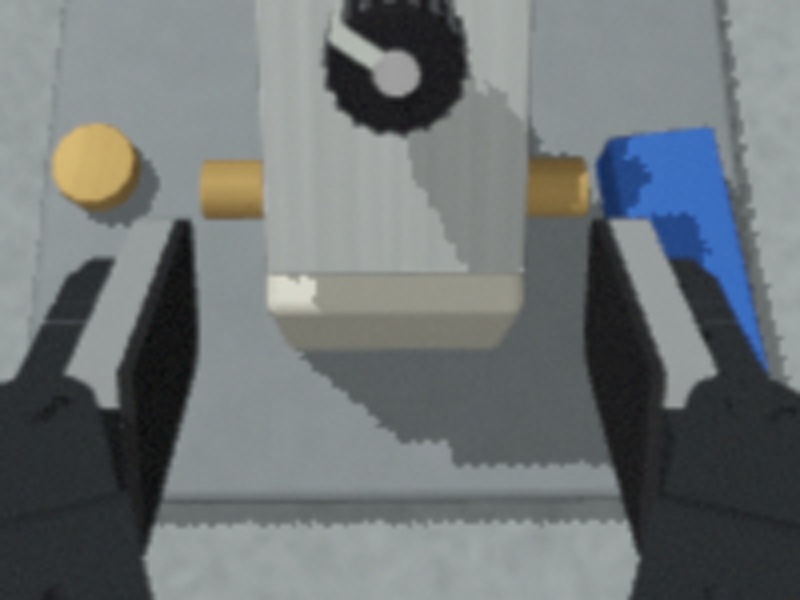

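The nut is at crop (397,73), which is image (319,208). The white line goes up and left to crop (340,38), about 1.0 rad counter-clockwise of uphill. I'll measure that angle more precisely.

```bash
cat > line.py <<'E'
from to import *
def line(c,u0,v0,n=None):
    """angle of white line CCW from uphill (image), via rays onto the nut's top plane"""
    im=cv2.resize(c["image"],None,fx=4,fy=4,interpolation=cv2.INTER_CUBIC).astype(int)
    ax=Z().apply(N);ctr=w(np.array([0,0,.12])+.0975*N)
    def pl(u,v):
        p,d=ray(c,u,v);return p+d*((ctr-p)@ax)/(d@ax)
    b=pl(u0,v0);e1=Z().apply([.766,0,.643]);e2=np.cross(ax,e1) # e2 = CCW 90
    best=[]
    for a in np.arange(-np.pi,np.pi,.02):
        q=[b+r*(np.cos(a)*e1+np.sin(a)*e2) for r in np.linspace(.0065,.0125,8)]
        uv=proj(c,np.array(q));best.append(np.mean([im[int(y*4+1.5),int(x*4+1.5)].min() for x,y in uv]))
    best=np.array(best);A=np.arange(-np.pi,np.pi,.02);t=best>best.min()+.6*(best.max()-best.min())
    return np.angle((np.exp(1j*A)*best*t).sum()),t.sum()*.02,best.max(),best.min()
E
python3 - <<'E'
from line import *;import pickle
c=pickle.load(open("w4.pkl","rb"))
for u,v in((319.2,208.2),(319.5,208),(318.9,208.4)):print(line(c,u,v))
g=c["image"].astype(int);m=(g[...,1]>g[...,2]+30)&(g[...,1]>g[...,0]+30);ys,xs=np.where(m);print(len(xs),xs.mean() if len(xs) else 0,ys.mean() if len(xs) else 0)
ctr=w(np.array([0,0,.12])+.0975*N);p,d=ray(c,319.2,208.2);ax=Z().apply(N);hit=p+d*((ctr-p)@ax)/(d@ax);print(Z().inv().apply(hit-ctr).round(4))
p,T=nutp(0);delta(p,T)
E
```

```text
(np.float64(0.9767866105746733), np.float64(0.46), np.float64(176.875), np.float64(27.5))
(np.float64(0.9984239259261279), np.float64(0.46), np.float64(177.0), np.float64(27.625))
(np.float64(0.9408032967927837), np.float64(0.46), np.float64(177.0), np.float64(27.625))
2814 369.10625444207534 28.14818763326226
[ 0.0024 -0.0012  0.002 ]
t 7.38 tcp [ 0.4274 -0.0322  0.2573] dp [ 0.0654  0.0184 -0.0864] dr [ 0.002  0.001 -0.   ] q [-0.05 -0.22  0.2   2.5  -0.83  0.31 -0.41] F [-0.1  0.2  0.3] w 0.0512
```

{"api": "apply_moves", "payload": {
  "targets": [
    {"translation":[0.013,0.004,-0.017],"delta_rot":[0,0,0],"gripper":60},
    {"translation":[0.026,0.007,-0.033],"delta_rot":[0,0,0],"gripper":60},
    {"translation":[0.04,0.011,-0.05],"delta_rot":[0,0,0],"gripper":60},
    {"translation":[0.054,0.015,-0.067],"delta_rot":[0,0,0],"gripper":60},
    {"translation":[0.067,0.018,-0.083],"delta_rot":[0,0,0],"gripper":60}
  ]
}}

```text
clock: 7.8
eef_pos: [0.4684, -0.0259, 0.222]
eef_rot: [0.724, -0.332, 0.254, -0.549]
wrist_force: [0.1, -1.0, 0.2]
width: 0.051
```

{"api": "apply_moves", "payload": {
  "targets": [
    {"translation":[0,0,0],"delta_rot":[0,0,0],"gripper":60},
    {"translation":[0,0,0],"delta_rot":[0,0,0],"gripper":60},
    {"translation":[0,0,0],"delta_rot":[0,0,0],"gripper":60}
  ]
}}

```text
clock: 8.05
eef_pos: [0.4671, -0.0251, 0.2218]
eef_rot: [0.724, -0.332, 0.254, -0.548]
wrist_force: [-1.1, 0.7, 0.6]
width: 0.0514
```

```bash
python3 - <<'E'
from line import *
p,T=nutp(0.002);delta(p+[.0026,-.0005,.002],T)
c=env.capture("wrist")
im=cv2.resize(c["image"][190:350,220:420],None,fx=4,fy=4,interpolation=cv2.INTER_CUBIC)[:600]
import pickle;pickle.dump({k:c[k] for k in c},open("w5.pkl","wb"))
cv2.imwrite("pics/w5.png",im)
print((Z().apply(-N/np.linalg.norm(N))).round(4))
E
```

```text
t 8.05 tcp [ 0.4671 -0.0251  0.2218] dp [ 0.0271  0.0105 -0.0473] dr [-0.007  0.008 -0.003] q [-0.69 -0.15  0.79  2.54 -1.24  0.16  0.02] F [-1.1  0.7  0.6] w 0.0514
[ 0.6197  0.1713 -0.7659]
```

View pics/w5.png

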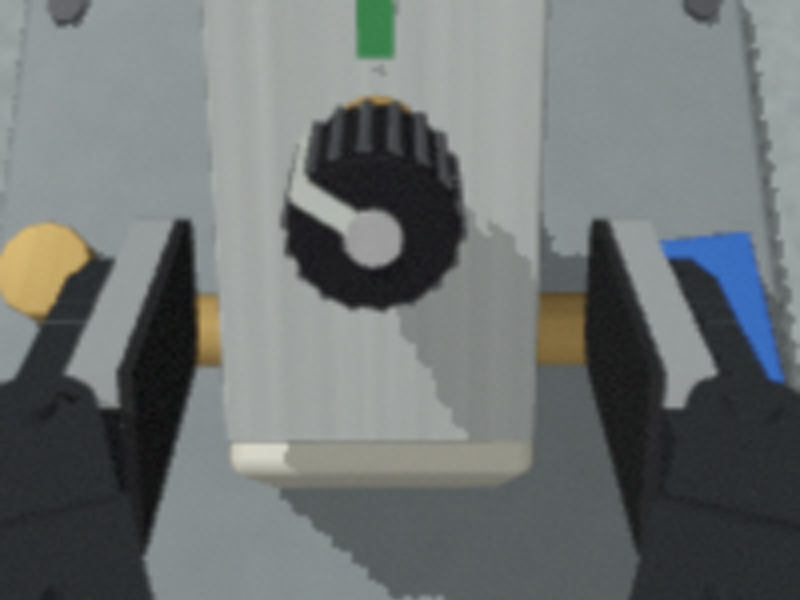

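The arm stopped about 56 mm short with j4 and j6 at their limits, so the full 40° tilt isn't reachable this close to the base. The picture shows the nut clear of the fingers at crop (375,225). I'll fit a quick kinematic model from the logged poses to choose a feasible tilt. A tilt error about the jaw axis still leaves the pads flat on the nut.

```bash
cat > fk.py <<'E'
import numpy as np
from h import R,rot
from scipy.optimize import least_squares
lo=np.array([-2.62,-.44,-1.27,.08,-1.32,.12,-2.74]);hi=np.array([2.62,2.09,1.32,2.57,4.46,2,2.74])
Rz=lambda a:R.from_euler('z',a);Ry=lambda a:R.from_euler('y',a)
def fk(q,m):
    h,L1,e1,L2,e2,L3,x0=m
    A=Rz(q[0]);p=np.array([0,0,h])+A.apply([x0,0,0])
    A=A*Ry(q[1])*Rz(q[2]);p=p+A.apply([e1,0,L1]);A=A*Ry(q[3]);p=p+A.apply([e2,0,L2])
    A=A*Rz(q[4])*Ry(q[5]);p=p+A.apply([0,0,L3]);A=A*Rz(q[6]);return p,A   # z = pointing
D=[([1.073,.434,.025,1.573,-.012,1.134,-.075],[.24,-.577,.231])]
raw="""0.5409 -0.1357 0.3404|0.14 0.53 -0.15 1.24 0.19 1.81 -1.29
0.6404 0.0221 0.2777|-0.07 0.74 -0.16 1.01 0.13 1.84 -1.51
0.6399 0.0191 0.2793|-0.07 0.74 -0.16 1.02 0.14 1.84 -1.51
0.5833 0.0119 0.1529|-0.04 0.72 -0.19 1.37 0.15 1.51 -1.55
0.5978 0.0153 0.1168|-0.05 0.77 -0.18 1.35 0.15 1.47 -1.55
0.5747 0.0089 0.0446|-0.03 0.81 -0.18 1.48 0.17 1.3 -1.57
0.6336 0.0259 0.1907|-0.07 0.78 -0.17 1.16 0.14 1.66 -1.53
0.4271 -0.032 0.2571|-0.05 -0.22 0.2 2.5 -0.83 0.31 -0.41
0.4671 -0.0251 0.2218|-0.69 -0.15 0.79 2.54 -1.24 0.16 0.02"""
for l in raw.split("\n"):
    a,b=l.split("|");D.append(([float(x) for x in b.split()],[float(x) for x in a.split()]))
E
python3 - <<'E'
from fk import *
from plant import env
D[0]=([1.0734,.4351,.025,1.574,-.0116,1.134,-.0751],[.2402,-.5765,.2306])
for s1 in (1,-1):   # base yaw offset: j1=1.07 gives y<0 -> try sign/offset
  for cand in [('neg',-1)]:
    pass
def res(v):
    m=v[:7];o=v[7];sg=v[8:]
    out=[]
    for q,p in D:
        q=np.array(q)*S; q=q.copy(); q[0]+=o
        out.append(fk(q,m)[0]-p)
    return np.concatenate(out)
import itertools
best=[]
for s in itertools.product((1,-1),repeat=3):
    S=np.array([s[0],1,s[1],1,s[2],1,1.])
    for o0 in(0,-2.2,):
        r=least_squares(res,[.3,.4,0,.4,0,.25,0,o0]);best.append((np.sqrt(np.mean(r.fun**2)),s,o0,r.x.round(3)))
best.sort(key=lambda b:b[0]);[print(b) for b in best[:4]]
E
```

```text
(np.float64(0.004493012161888113), (-1, -1, -1), -2.2, array([ 0.276,  0.544,  0.012,  0.43 , -0.009,  0.36 , -0.006, -0.092]))
(np.float64(0.004493012161888119), (-1, -1, -1), 0, array([ 0.276,  0.544,  0.012,  0.43 , -0.009,  0.36 , -0.006, -0.092]))
(np.float64(0.026103120637572207), (-1, -1, 1), -2.2, array([ 0.181,  0.13 ,  0.154,  0.308, -0.094, -0.058,  0.072, -0.117]))
(np.float64(0.02610312063771871), (-1, -1, 1), 0, array([ 0.181,  0.13 ,  0.154,  0.308, -0.094, -0.058,  0.072, -0.117]))
```

```bash
cat >> fk.py <<'E'
M=np.array([.276,.544,.012,.43,-.009,.36,-.006]);S=np.array([-1,1,-1,1,-1,1,-1.])
def FK(q):
    q=np.array(q)*S;q[0]-=.092;return fk(q,M)
E
cat > ik.py <<'E'
from to import *
from fk import *
s=env.observe();p,A=FK(s["joint_positions"]);B=A.inv()*rot(s["eef_rot"])  # tool = A*B
B=R.from_euler('x',-np.pi/2)*1 if False else B
def pose(beta,phi,sg=1,off=.017):
    d=R.from_rotvec([0,beta,0]).apply(-N/np.linalg.norm(N));x=np.array([0,-sg,0.])
    Q=R.from_rotvec(-phi*N/np.linalg.norm(N));d=Q.apply(d);x=Q.apply(x)
    c=w(np.array([0,0,.12])+.0855*N)+[.0026,-.0005,.002]
    return c+Z().apply(d*off),tool(d,x)
def ik(P,T,q0):
    f=lambda q:np.r_[(FK(q)[0]-P)*10,(FK(q)[1]*B*T.inv()).as_rotvec()*3,.03*(q-(lo+hi)/2)/(hi-lo)]
    r=least_squares(f,np.clip(q0,lo+.05,hi-.05),bounds=(lo,hi));return r.x,np.linalg.norm(r.fun[:6])
E
python3 - <<'E'
from ik import *
print(B.as_matrix().round(2))
rng=np.random.default_rng(0)
for beta in(0,.2,.35,.5,.65):
  for phi in(0,.5,1.0,-.5):
    best=None
    for k in range(14):
        q,e=ik(*pose(beta,phi),s["joint_positions"] if k==0 else rng.uniform(lo,hi))
        if e<.03:
            mg=np.min(np.minimum(q-lo,hi-q))
            if best is None or mg>best[0]: best=(mg,e,q.round(2))
    print(beta,phi,best)
E
```

```text
[[-1.    0.06  0.07]
 [ 0.07 -0.    1.  ]
 [ 0.06  1.   -0.  ]]
0 0 (np.float64(0.03204929456153316), np.float64(0.00016564622153889647), array([0.02, 0.08, 0.1 , 2.54, 4.22, 0.28, 0.81]))
0 0.5 (np.float64(0.05434867918406994), np.float64(0.00022377774369322406), array([0.01, 0.07, 0.1 , 2.51, 4.41, 0.26, 0.12]))
0 1.0 (np.float64(8.881784197001252e-16), np.float64(0.010213412300621975), array([ 1.14,  0.14, -1.08,  2.5 ,  4.46,  0.12, -0.4 ]))
0 -0.5 (np.float64(0.012102786788879438), np.float64(0.0001285508837631645), array([0.02, 0.09, 0.12, 2.56, 4.14, 0.34, 1.4 ]))
0.2 0 (np.float64(0.11268335970426549), np.float64(0.0002192192010742487), array([ 0.02,  0.07,  0.01,  2.39, -0.59,  0.23, -0.71]))
0.2 0.5 (np.float64(0.2155638104671702), np.float64(0.0001775489987152125), array([ 0.05,  0.1 ,  0.08,  2.35, -0.82,  0.38, -0.91]))
0.2 1.0 (np.float64(0.2164396710705958), np.float64(0.00015349153883843265), array([ 0.1 ,  0.13,  0.14,  2.35, -1.03,  0.5 , -1.1 ]))
0.2 -0.5 (np.float64(7.917971833748538e-13), np.float64(0.0007170291264731237), array([ 1.04,  0.12, -1.15,  2.46,  1.01
[... 937 characters left out ...]
4, -0.75,  0.87, -1.29]))
0.5 -0.5 (np.float64(0.3027348798153642), np.float64(0.0001374983971969366), array([-0.17,  0.13, -0.06,  2.27,  0.56,  0.5 , -1.56]))
0.65 0 (np.float64(0.5211380519965396), np.float64(8.616170009217632e-05), array([-0.09,  0.23,  0.  ,  2.05,  0.06,  0.8 , -1.41]))
0.65 0.5 (np.float64(0.5704220956076418), np.float64(6.952637605523415e-05), array([ 0.08,  0.29,  0.04,  2.  , -0.33,  0.92, -1.34]))
0.65 1.0 (np.float64(0.540653110968325), np.float64(6.091665825755279e-05), array([ 0.27,  0.35,  0.05,  2.03, -0.66,  1.03, -1.33]))
0.65 -0.5 (np.float64(0.39966010058134493), np.float64(0.00010545067467654306), array([-0.24,  0.2 , -0.07,  2.17,  0.57,  0.7 , -1.61]))
```

```bash
python3 - <<'E'
from ik import *
P,T=pose(.4,0,off=.017-.08);delta(P,T);print(P)
P,T=pose(.4,0);delta(P,T)
E
```

```text
t 8.1 tcp [ 0.4668 -0.0257  0.2216] dp [-0.0011  0.0032  0.0261] dr [-0.114  0.393 -0.001] q [-0.69 -0.15  0.79  2.54 -1.24  0.16  0.02] F [1.2 0.3 0.2] w 0.0511
[ 0.46576341 -0.02248173  0.24771034]
t 8.1 tcp [ 0.4668 -0.0257  0.2216] dp [ 0.0216  0.0095 -0.0504] dr [-0.114  0.393 -0.001] q [-0.69 -0.15  0.79  2.54 -1.24  0.16  0.02] F [1.2 0.3 0.2] w 0.0511
```

{"api": "apply_moves", "payload": {
  "targets": [
    {"translation":[-0.005,0,0.02],"delta_rot":[-0.02,0.08,0],"gripper":60},
    {"translation":[-0.005,0,0.035],"delta_rot":[-0.045,0.16,0],"gripper":60},
    {"translation":[-0.003,0.001,0.035],"delta_rot":[-0.07,0.24,0],"gripper":60},
    {"translation":[-0.002,0.002,0.03],"delta_rot":[-0.09,0.32,0],"gripper":60},
    {"translation":[-0.001,0.003,0.026],"delta_rot":[-0.114,0.393,0],"gripper":60}
  ]
}}

```text
clock: 8.52
eef_pos: [0.4657, -0.0194, 0.2488]
eef_rot: [0.7, -0.394, 0.306, -0.511]
wrist_force: [0.8, 1.7, 0.4]
width: 0.0516
```

{"api": "apply_moves", "payload": {
  "targets": [
    {"translation":[0,0,0],"delta_rot":[0,0,0],"gripper":60},
    {"translation":[0,0,0],"delta_rot":[0,0,0],"gripper":60},
    {"translation":[0,0,0],"delta_rot":[0,0,0],"gripper":60}
  ]
}}

```text
clock: 8.77
eef_pos: [0.4664, -0.0178, 0.2481]
eef_rot: [0.702, -0.392, 0.305, -0.51]
wrist_force: [-0.2, 0.8, 0.3]
width: 0.0512
```

```bash
python3 - <<'E'
from ik import *
P,T=pose(.4,0,off=.017-.08);delta(P,T);P,T=pose(.4,0);delta(P,T)
E
```

```text
t 8.77 tcp [ 0.4664 -0.0178  0.2481] dp [-0.0007 -0.0047 -0.0004] dr [-0.092  0.216 -0.025] q [-0.13 -0.09  0.21  2.32 -0.45  0.46 -0.84] F [-0.2  0.8  0.3] w 0.0512
t 8.77 tcp [ 0.4664 -0.0178  0.2481] dp [ 0.022   0.0016 -0.0769] dr [-0.092  0.216 -0.025] q [-0.13 -0.09  0.21  2.32 -0.45  0.46 -0.84] F [-0.2  0.8  0.3] w 0.0512
```

Joints are comfortable again. I'll finish the rotation and the small offset, then check with a picture.

{"api": "apply_moves", "payload": {
  "targets": [
    {"translation":[0,-0.002,0],"delta_rot":[-0.045,0.108,-0.012],"gripper":60},
    {"translation":[-0.001,-0.005,0],"delta_rot":[-0.092,0.216,-0.025],"gripper":60},
    {"translation":[-0.001,-0.005,0],"delta_rot":[-0.092,0.216,-0.025],"gripper":60},
    {"translation":[-0.001,-0.005,0],"delta_rot":[-0.092,0.216,-0.025],"gripper":60}
  ]
}}

```text
clock: 9.1
eef_pos: [0.4667, -0.0205, 0.2486]
eef_rot: [0.641, -0.474, 0.359, -0.485]
wrist_force: [-0.4, -0.6, 0.3]
width: 0.0513
```

```bash
python3 - <<'E'
from ik import *
P,T=pose(.4,0);delta(P,T)
c=env.capture("wrist");nut=w(np.array([0,0,.12])+.0975*N);print(proj(c,nut),proj(c,nut+[.0026,-.0005,.002]))
cv2.imwrite("pics/w6.png",cv2.resize(c["image"][190:350,220:420],None,fx=3,fy=3))
E
```

```text
t 9.1 tcp [ 0.4667 -0.0205  0.2486] dp [ 0.0217  0.0043 -0.0773] dr [-0.001 -0.001 -0.004] q [-0.11 -0.    0.1   2.14 -0.12  0.72 -1.23] F [-0.4 -0.6  0.3] w 0.0513
[[318.59194931 231.75086951]] [[320.26773997 228.7885346 ]]
```

View pics/w6.png

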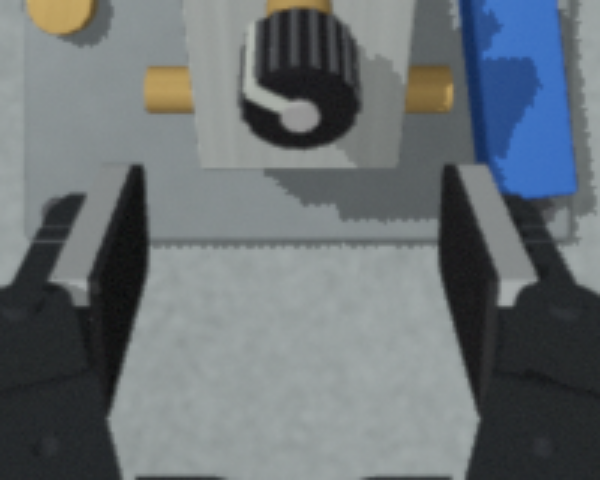

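The bolt end is at crop (300,115), image (320,228), matching the corrected prediction of (320.3,228.8). Going in.

{"api": "apply_moves", "payload": {
  "targets": [
    {"translation":[0.004,0.001,-0.016],"delta_rot":[0,0,0],"gripper":60},
    {"translation":[0.009,0.002,-0.032],"delta_rot":[0,0,0],"gripper":60},
    {"translation":[0.013,0.003,-0.048],"delta_rot":[0,0,0],"gripper":60},
    {"translation":[0.018,0.004,-0.064],"delta_rot":[0,0,0],"gripper":60},
    {"translation":[0.022,0.004,-0.077],"delta_rot":[0,0,0],"gripper":60}
  ]
}}

```text
clock: 9.57
eef_pos: [0.4863, -0.018, 0.1699]
eef_rot: [0.64, -0.473, 0.36, -0.486]
wrist_force: [0.0, 0.4, 0.4]
width: 0.0513
```

{"api": "apply_moves", "payload": {
  "targets": [
    {"translation":[0,0,0],"delta_rot":[0,0,0],"gripper":60},
    {"translation":[0,0,0],"delta_rot":[0,0,0],"gripper":60}
  ]
}}

```text
clock: 9.73
eef_pos: [0.4863, -0.0183, 0.1707]
eef_rot: [0.64, -0.474, 0.361, -0.486]
wrist_force: [0.3, -0.6, 0.0]
width: 0.0514
```

```bash
python3 - <<'E'
from ik import *
P,T=pose(.4,0);delta(P,T)
n=Z().apply(-N/np.linalg.norm(N))
for f in np.arange(.1,1.11,.1):
    print(round(f,1),(pose(.4,f)[0]-P+.001*f*n).round(4),(n*f).round(3))
E
```

```text
t 9.73 tcp [ 0.4863 -0.0183  0.1707] dp [0.0021 0.002  0.0005] dr [ 0.    -0.003 -0.001] q [-0.1   0.14  0.09  2.22 -0.18  0.5  -1.16] F [ 0.3 -0.6  0. ] w 0.0514
0.1 [-0.0001  0.0007 -0.0001] [ 0.062  0.017 -0.077]
0.2 [-0.0001  0.0013 -0.0001] [ 0.124  0.034 -0.153]
0.3 [-0.0001  0.002  -0.    ] [ 0.186  0.051 -0.23 ]
0.4 [-0.0001  0.0027  0.    ] [ 0.248  0.069 -0.306]
0.5 [0.0001 0.0033 0.0001] [ 0.31   0.086 -0.383]
0.6 [0.0002 0.0039 0.0003] [ 0.372  0.103 -0.46 ]
0.7 [0.0004 0.0045 0.0005] [ 0.434  0.12  -0.536]
0.8 [0.0007 0.0051 0.0007] [ 0.496  0.137 -0.613]
0.9 [0.001  0.0057 0.0009] [ 0.558  0.154 -0.689]
1.0 [0.0014 0.0062 0.0012] [ 0.62   0.171 -0.766]
1.1 [0.0018 0.0066 0.0015] [ 0.682  0.188 -0.843]
```

{"api": "apply_moves", "payload": {
  "targets": [
    {"translation":[0.002,0.002,0],"delta_rot":[0,0,0],"gripper":30},
    {"translation":[0.002,0.002,0],"delta_rot":[0,0,0],"gripper":0},
    {"translation":[0.002,0.002,0],"delta_rot":[0,0,0],"gripper":0},
    {"translation":[0.002,0.002,0],"delta_rot":[0,0,0],"gripper":0},
    {"translation":[0.002,0.002,0],"delta_rot":[0,0,0],"gripper":0}
  ]
}}

```text
clock: 10.15
eef_pos: [0.4902, -0.0156, 0.1727]
eef_rot: [0.64, -0.473, 0.359, -0.487]
wrist_force: [-2.4, 2.7, 5.2]
width: 0.0266
```

```bash
python3 - <<'E'
from ik import *
P,T=pose(.4,0);delta(P,T);print(env.observe()["wrist_torque"])
E
```

```text
t 10.15 tcp [ 0.4902 -0.0156  0.1727] dp [-0.0017 -0.0006 -0.0015] dr [ 0.     0.    -0.002] q [-0.1   0.14  0.09  2.21 -0.18  0.51 -1.17] F [-2.4  2.7  5.2] w 0.0266
[0.42367443 0.62222773 0.18128225]
```

{"api": "apply_moves", "payload": {
  "targets": [
    {"translation":[0,0.0007,0],"delta_rot":[0.062,0.017,-0.077],"gripper":0},
    {"translation":[0,0.0013,0],"delta_rot":[0.124,0.034,-0.153],"gripper":0},
    {"translation":[0,0.002,0],"delta_rot":[0.186,0.051,-0.23],"gripper":0},
    {"translation":[0,0.0027,0],"delta_rot":[0.248,0.069,-0.306],"gripper":0},
    {"translation":[0,0.0033,0],"delta_rot":[0.31,0.086,-0.383],"gripper":0}
  ]
}}

```text
clock: 10.57
eef_pos: [0.4903, -0.0135, 0.1727]
eef_rot: [0.585, -0.311, 0.541, -0.518]
wrist_force: [-5.3, -4.2, 2.3]
width: 0.0264
```

```bash
python3 - <<'E'
from ik import *
n=Z().apply(-N/np.linalg.norm(N))
P,T=pose(.4,.5);delta(P+.0005*n,T);print(env.observe()["wrist_torque"])
E
```

```text
t 10.57 tcp [ 0.4903 -0.0135  0.1727] dp [-0.0019  0.0006 -0.0013] dr [-0.002 -0.     0.002] q [ 0.07  0.19  0.08  2.19 -0.6   0.61 -1.11] F [-5.3 -4.2  2.3] w 0.0264
[-0.89214564  1.19896705  0.19986014]
```

{"api": "apply_moves", "payload": {
  "targets": [
    {"translation":[0.0002,0.0006,0.0002],"delta_rot":[0.062,0.017,-0.077],"gripper":0},
    {"translation":[0.0004,0.0012,0.0004],"delta_rot":[0.124,0.034,-0.153],"gripper":0},
    {"translation":[0.0006,0.0018,0.0006],"delta_rot":[0.186,0.051,-0.23],"gripper":0},
    {"translation":[0.001,0.0024,0.0008],"delta_rot":[0.248,0.069,-0.306],"gripper":0},
    {"translation":[0.0012,0.0027,0.001],"delta_rot":[0.291,0.08,-0.36],"gripper":0}
  ]
}}

```text
clock: 10.98
eef_pos: [0.4912, -0.012, 0.1731]
eef_rot: [0.499, -0.142, 0.68, -0.518]
wrist_force: [-5.5, -4.5, 1.9]
width: 0.0262
```

{"api": "apply_moves", "payload": {
  "targets": [
    {"translation":[0,0,0],"delta_rot":[0,0,0],"gripper":0},
    {"translation":[0,0,0],"delta_rot":[0,0,0],"gripper":0},
    {"translation":[0,0,0],"delta_rot":[0,0,0],"gripper":0}
  ]
}}

```text
clock: 11.23
eef_pos: [0.4912, -0.0119, 0.1731]
eef_rot: [0.501, -0.145, 0.678, -0.518]
wrist_force: [-7.2, -7.4, 4.3]
width: 0.0265
```

```bash
python3 - <<'E'
from ik import *
n=Z().apply(-N/np.linalg.norm(N))
P,T=pose(.4,.97);delta(P+.001*n,T);print(env.observe()["wrist_torque"])
d=rot(env.observe()["eef_rot"]).apply([0,1,0]);print("back .08:",(-.08*d).round(4))
E
```

```text
t 11.23 tcp [ 0.4912 -0.0119  0.1731] dp [-0.0015  0.0017 -0.0007] dr [ 0.002  0.001 -0.001] q [ 0.21  0.24  0.09  2.22 -0.93  0.7  -1.12] F [-7.2 -7.4  4.3] w 0.0265
[-1.34047034  1.20728329  0.04996484]
back .08: [-0.0258 -0.0337  0.0678]
```

{"api": "apply_moves", "payload": {
  "targets": [
    {"translation":[0,0,0],"delta_rot":[0,0,0],"gripper":60},
    {"translation":[0,0,0],"delta_rot":[0,0,0],"gripper":60},
    {"translation":[0,0,0],"delta_rot":[0,0,0],"gripper":60},
    {"translation":[0,0,0],"delta_rot":[0,0,0],"gripper":60},
    {"translation":[0,0,0],"delta_rot":[0,0,0],"gripper":60}
  ]
}}

```text
clock: 11.65
eef_pos: [0.4913, -0.0099, 0.1728]
eef_rot: [0.501, -0.145, 0.679, -0.517]
wrist_force: [-0.4, -0.1, -0.2]
width: 0.0513
```

{"api": "apply_moves", "payload": {
  "targets": [
    {"translation":[-0.006,-0.008,0.016],"delta_rot":[0,0,0],"gripper":60},
    {"translation":[-0.013,-0.017,0.034],"delta_rot":[0,0,0],"gripper":60},
    {"translation":[-0.02,-0.025,0.052],"delta_rot":[0,0,0],"gripper":60},
    {"translation":[-0.026,-0.034,0.068],"delta_rot":[0,0,0],"gripper":60},
    {"translation":[-0.026,-0.034,0.068],"delta_rot":[0,0,0],"gripper":60}
  ]
}}

```text
clock: 12.07
eef_pos: [0.4658, -0.0463, 0.2433]
eef_rot: [0.501, -0.143, 0.678, -0.519]
wrist_force: [1.7, -1.2, -0.0]
width: 0.0515
```

```bash
python3 - <<'E'
from line import *
from ik import pose
P,T=pose(.4,0,off=.017-.08);delta(P,T)
c=env.capture("wrist");ctr=w(np.array([0,0,.12])+.099*N)+[.0026,-.0005,.002];u=proj(c,ctr)[0];print(u,line(c,*u))
x,y=int(u[0]),int(u[1]);cv2.imwrite("pics/w7.png",cv2.resize(c["image"][max(0,y-70):y+70,max(0,x-90):x+90],None,fx=4,fy=4,interpolation=cv2.INTER_CUBIC))
E
```

```text
t 12.07 tcp [ 0.4658 -0.0463  0.2433] dp [-0.0001  0.0238  0.0044] dr [-0.601 -0.163  0.742] q [ 0.24  0.11  0.16  2.15 -0.76  0.88 -1.25] F [ 1.7 -1.2 -0. ] w 0.0515
[319.84569036 231.31477325] (np.float64(-0.2186111116948539), np.float64(0.5), np.float64(185.875), np.float64(26.875))
```

View pics/w7.png

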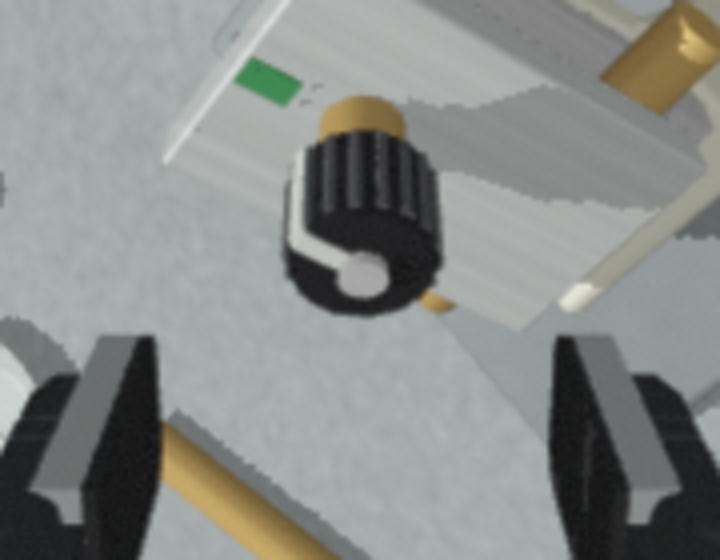

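```bash
python3 - <<'E'
from line import *
c=env.capture("wrist");ax=Z().apply(N);b=Z().apply(N)
e1=Z().apply([.766,0,.643]);e2=np.cross(ax,e1)
def hit(u,v,h):
    ctr=w(np.array([0,0,.12])+h*N)+[.0026,-.0005,.002];p,d=ray(c,319-90+u/4,231-70+v/4);q=p+d*((ctr-p)@ax)/(d@ax)-ctr;return np.array([q@e1,q@e2])
print(env.observe()["clock"],env.observe()["eef_pos"])
for a,bb in(((293,240),(362,275)),((300,243),(340,264))):
    v=hit(*a,.0965)-hit(*bb,.0965);print(hit(*a,.0965),hit(*bb,.0965),np.arctan2(v[1],v[0]))
print("green",hit(268,81,.0575))
for h in(.098,.0985,.099): print(hit(362,275,h))
# settled picture measure: green centroid
g=c["image"].astype(int);m=(g[...,1]>g[...,2]+30)&(g[...,1]>g[...,0]+25);m[:, :200]=0
k,_,st,ce=cv2.connectedComponentsWithStats(m.astype(np.uint8));print([(st[i].tolist(),ce[i].round(1)) for i in range(1,k) if st[i,4]>20])
E
```

```text
12.1667 [ 0.46550726 -0.04429283  0.24088175]
[0.01459932 0.00061887] [-0.00035597  0.00106925] -0.0301056118825837
[0.01319296 0.00054886] [0.0044788  0.00095671] -0.046769081047583094
green [0.02257183 0.00011067]
[ 0.00056034 -0.00023842]
[ 0.00086578 -0.00067431]
[ 0.00117121 -0.0011102 ]
[([288, 175, 16, 12, 110], array([295.4, 180.7]))]
```

The line lies within about 0.04 rad of the green mark (nut ≈ 1.63), well inside the tolerance of 0.2. Now back to the lever.

```bash
python3 - <<'E'
from to import *
p,d=lev(1.5,.45,back=.15);delta(p,tool(d,[0,-1,0]));print(p)
E
```

```text
t 12.17 tcp [ 0.4655 -0.0443  0.2409] dp [ 0.1744  0.0712 -0.0575] dr [-0.488  0.579  0.938] q [ 0.24  0.12  0.16  2.15 -0.76  0.88 -1.25] F [-0.4  0.3 -0.7] w 0.0515
[0.63985805 0.02686289 0.18334068]
```

{"api": "apply_moves", "payload": {
  "targets": [
    {"translation":[0,0,0.03],"delta_rot":[0,0,0],"gripper":60},
    {"translation":[0,0,0.06],"delta_rot":[-0.041,0.048,0.078],"gripper":60},
    {"translation":[0,0,0.09],"delta_rot":[-0.081,0.096,0.156],"gripper":60},
    {"translation":[0.01,0.005,0.12],"delta_rot":[-0.122,0.145,0.234],"gripper":60},
    {"translation":[0.03,0.012,0.13],"delta_rot":[-0.163,0.193,0.313],"gripper":60}
  ]
}}

```text
clock: 12.58
eef_pos: [0.4958, -0.033, 0.3746]
eef_rot: [0.495, -0.338, 0.647, -0.471]
wrist_force: [1.8, -1.4, 0.1]
width: 0.0512
```

{"api": "apply_moves", "payload": {
  "targets": [
    {"translation":[0.025,0.01,0],"delta_rot":[-0.041,0.048,0.078],"gripper":60},
    {"translation":[0.05,0.02,0],"delta_rot":[-0.081,0.096,0.156],"gripper":60},
    {"translation":[0.075,0.03,0],"delta_rot":[-0.122,0.145,0.234],"gripper":60},
    {"translation":[0.1,0.04,0],"delta_rot":[-0.163,0.193,0.313],"gripper":60},
    {"translation":[0.125,0.05,0],"delta_rot":[-0.203,0.241,0.391],"gripper":60}
  ]
}}

```text
clock: 13.0
eef_pos: [0.6214, 0.0195, 0.3689]
eef_rot: [0.458, -0.56, 0.574, -0.383]
wrist_force: [1.2, -0.4, 0.4]
width: 0.0511
```

{"api": "apply_moves", "payload": {
  "targets": [
    {"translation":[0.015,0.005,-0.02],"delta_rot":[-0.041,0.048,0.078],"gripper":60},
    {"translation":[0.02,0.009,-0.05],"delta_rot":[-0.081,0.096,0.156],"gripper":60},
    {"translation":[0.02,0.009,-0.08],"delta_rot":[-0.122,0.145,0.234],"gripper":60},
    {"translation":[0.02,0.009,-0.1],"delta_rot":[-0.122,0.145,0.234],"gripper":60},
    {"translation":[0.02,0.009,-0.1],"delta_rot":[-0.122,0.145,0.234],"gripper":60}
  ]
}}

```text
clock: 13.42
eef_pos: [0.6382, 0.0299, 0.2624]
eef_rot: [-0.42, 0.678, -0.514, 0.316]
wrist_force: [-0.1, -0.9, -1.0]
width: 0.0512
```

```bash
python3 - <<'E'
from to import *
p,d=lev(1.5,.45,back=.15);delta(p,tool(d,[0,-1,0]))
E
```

```text
t 13.42 tcp [0.6382 0.0299 0.2624] dp [ 0.0016 -0.003  -0.0791] dr [-0.    -0.014 -0.005] q [-0.18  0.75  0.04  1.04  0.03  1.82 -1.44] F [-0.1 -0.9 -1. ] w 0.0512
```

{"api": "apply_moves", "payload": {
  "targets": [
    {"translation":[0.002,-0.002,-0.03],"delta_rot":[0,-0.014,-0.005],"gripper":60},
    {"translation":[0.002,-0.003,-0.06],"delta_rot":[0,-0.014,-0.005],"gripper":60},
    {"translation":[0.002,-0.003,-0.079],"delta_rot":[0,-0.014,-0.005],"gripper":60},
    {"translation":[0.002,-0.003,-0.079],"delta_rot":[0,-0.014,-0.005],"gripper":60},
    {"translation":[0.002,-0.003,-0.079],"delta_rot":[0,-0.014,-0.005],"gripper":60}
  ]
}}

```text
clock: 13.83
eef_pos: [0.6419, 0.0236, 0.192]
eef_rot: [-0.425, 0.671, -0.513, 0.327]
wrist_force: [0.0, -1.2, 0.6]
width: 0.0512
```

```bash
python3 - <<'E'
from to import *
p,d=lev(1.5,.45);delta(p,tool(d,[0,-1,0]));print(p)
c=env.capture("wrist")
hsv=cv2.cvtColor(c["image"],cv2.COLOR_BGR2HSV)
m=((hsv[...,0]<6)|(hsv[...,0]>172))&(hsv[...,1]>150)&(hsv[...,2]>50)
k,_,st,ce=cv2.connectedComponentsWithStats(m.astype(np.uint8));print([(st[i].tolist(),ce[i].round(1)) for i in range(1,k) if st[i,4]>50])
e=np.radians(40)-1.5
for r in(.053,.072,.091): print(r,proj(c,w([r*np.cos(e),0,.12+r*np.sin(e)]))[0].round(1))
E
```

```text
t 13.83 tcp [0.6419 0.0236 0.192 ] dp [-0.0649 -0.0142 -0.1437] dr [0.    0.011 0.006] q [-0.17  0.78  0.03  1.15  0.03  1.65 -1.45] F [ 0.  -1.2  0.6] w 0.0512
[0.57697176 0.00947891 0.04827361]
[([307, 169, 14, 38, 504], array([313.4, 187.8])), ([509, 267, 34, 33, 490], array([526.5, 283.7]))]
0.053 [314.1 208.8]
0.072 [313.9 189.4]
0.091 [313.8 170.1]
```

The lever is seen fully open exactly where predicted. Advancing and gripping.

{"api": "apply_moves", "payload": {
  "targets": [
    {"translation":[-0.013,-0.003,-0.029],"delta_rot":[0,0.01,0.006],"gripper":60},
    {"translation":[-0.026,-0.006,-0.058],"delta_rot":[0,0.01,0.006],"gripper":60},
    {"translation":[-0.039,-0.009,-0.087],"delta_rot":[0,0.01,0.006],"gripper":60},
    {"translation":[-0.052,-0.012,-0.116],"delta_rot":[0,0.01,0.006],"gripper":60},
    {"translation":[-0.065,-0.014,-0.144],"delta_rot":[0,0.01,0.006],"gripper":60}
  ]
}}

```text
clock: 14.3
eef_pos: [0.5784, 0.0096, 0.0487]
eef_rot: [-0.425, 0.673, -0.511, 0.324]
wrist_force: [-0.4, 0.4, -0.1]
width: 0.0511
```

{"api": "apply_moves", "payload": {
  "targets": [
    {"translation":[0,0,0],"delta_rot":[0,0,0],"gripper":60},
    {"translation":[0,0,0],"delta_rot":[0,0,0],"gripper":60}
  ]
}}

```text
clock: 14.47
eef_pos: [0.5777, 0.0098, 0.0489]
eef_rot: [-0.424, 0.674, -0.512, 0.323]
wrist_force: [-0.3, -0.1, 1.0]
width: 0.0512
```

```bash
python3 - <<'E'
from to import *
p,d=lev(1.5,.45);delta(p,tool(d,[0,-1,0]))
E
```

```text
t 14.47 tcp [0.5777 0.0098 0.0489] dp [-0.0007 -0.0003 -0.0007] dr [ 0.001  0.003 -0.001] q [-0.15  0.81  0.01  1.47  0.05  1.31 -1.47] F [-0.3 -0.1  1. ] w 0.0512
```

{"api": "apply_moves", "payload": {
  "targets": [
    {"translation":[0,0,0],"delta_rot":[0,0,0],"gripper":0},
    {"translation":[0,0,0],"delta_rot":[0,0,0],"gripper":0},
    {"translation":[0,0,0],"delta_rot":[0,0,0],"gripper":0},
    {"translation":[0,0,0],"delta_rot":[0,0,0],"gripper":0},
    {"translation":[0,0,0],"delta_rot":[0,0,0],"gripper":0}
  ]
}}

```text
clock: 14.88
eef_pos: [0.5793, 0.0099, 0.0494]
eef_rot: [-0.425, 0.673, -0.511, 0.324]
wrist_force: [3.4, 0.6, 7.3]
width: 0.013
```

{"api": "apply_moves", "payload": {
  "targets": [
    {"translation":[0.005,0.001,0.005],"delta_rot":[0,0,0],"gripper":0},
    {"translation":[0.009,0.002,0.011],"delta_rot":[0,0,0],"gripper":0},
    {"translation":[0.013,0.003,0.018],"delta_rot":[0,0,0],"gripper":0},
    {"translation":[0.016,0.004,0.024],"delta_rot":[0,0,0],"gripper":0},
    {"translation":[0.019,0.005,0.032],"delta_rot":[0,0,0],"gripper":0}
  ]
}}

```text
clock: 15.3
eef_pos: [0.5959, 0.0147, 0.0797]
eef_rot: [-0.423, 0.674, -0.512, 0.322]
wrist_force: [-6.6, -2.6, -8.0]
width: 0.0128
```

{"api": "apply_moves", "payload": {
  "targets": [
    {"translation":[0.002,0,0.007],"delta_rot":[0,0,0],"gripper":0},
    {"translation":[0.003,0.001,0.014],"delta_rot":[0,0,0],"gripper":0},
    {"translation":[0.003,0.001,0.022],"delta_rot":[0,0,0],"gripper":0},
    {"translation":[0.003,0.001,0.03],"delta_rot":[0,0,0],"gripper":0},
    {"translation":[0.002,0,0.037],"delta_rot":[0,0,0],"gripper":0}
  ]
}}

```text
clock: 15.72
eef_pos: [0.598, 0.0152, 0.1173]
eef_rot: [-0.424, 0.674, -0.512, 0.322]
wrist_force: [-4.2, 2.2, -11.8]
width: 0.0125
```

```bash
python3 - <<'E'
from to import *
p,d=lev(.5,.45);delta(p,tool(d,[0,-1,0]))
E
```

```text
t 15.72 tcp [0.598  0.0152 0.1173] dp [-0.0001  0.0001  0.0005] dr [ 0.     0.002 -0.001] q [-0.16  0.77  0.02  1.36  0.04  1.46 -1.46] F [ -4.2   2.2 -11.8] w 0.0125
```

{"api": "apply_moves", "payload": {
  "targets": [
    {"translation":[-0.002,0,0.007],"delta_rot":[0,0,0],"gripper":0},
    {"translation":[-0.005,-0.001,0.015],"delta_rot":[0,0,0],"gripper":0},
    {"translation":[-0.008,-0.002,0.021],"delta_rot":[0,0,0],"gripper":0},
    {"translation":[-0.012,-0.003,0.028],"delta_rot":[0,0,0],"gripper":0},
    {"translation":[-0.016,-0.004,0.034],"delta_rot":[0,0,0],"gripper":0}
  ]
}}

```text
clock: 16.13
eef_pos: [0.582, 0.0108, 0.1512]
eef_rot: [-0.424, 0.674, -0.512, 0.323]
wrist_force: [-0.1, 0.2, -15.8]
width: 0.0123
```

{"api": "apply_moves", "payload": {
  "targets": [
    {"translation":[-0.002,-0.001,0.003],"delta_rot":[0,0,0],"gripper":0},
    {"translation":[-0.005,-0.001,0.006],"delta_rot":[0,0,0],"gripper":0},
    {"translation":[-0.005,-0.001,0.006],"delta_rot":[0,0,0],"gripper":0},
    {"translation":[-0.005,-0.001,0.006],"delta_rot":[0,0,0],"gripper":0}
  ]
}}

```text
clock: 16.47
eef_pos: [0.5767, 0.0093, 0.1569]
eef_rot: [-0.423, 0.674, -0.512, 0.323]
wrist_force: [-4.0, -1.2, -8.2]
width: 0.0125
```

```bash
python3 - <<'E'
from to import *
p,d=lev(0,.45);delta(p,tool(d,[0,-1,0]))
E
```

```text
t 16.47 tcp [0.5767 0.0093 0.1569] dp [ 0.0054  0.0016 -0.0052] dr [ 0.001  0.002 -0.001] q [-0.16  0.7   0.02  1.39  0.05  1.49 -1.45] F [-4.  -1.2 -8.2] w 0.0125
```

At the nominal closed position the force isn't rising as it would against the stop. I'll keep pushing a little along the closing direction.

{"api": "apply_moves", "payload": {
  "targets": [
    {"translation":[-0.002,0,0.002],"delta_rot":[0,0,0],"gripper":0},
    {"translation":[-0.004,-0.001,0.005],"delta_rot":[0,0,0],"gripper":0},
    {"translation":[-0.004,-0.001,0.005],"delta_rot":[0,0,0],"gripper":0}
  ]
}}

```text
clock: 16.72
eef_pos: [0.5746, 0.0089, 0.1592]
eef_rot: [-0.424, 0.673, -0.511, 0.324]
wrist_force: [7.0, -0.4, -31.2]
width: 0.0119
```

```bash
python3 - <<'E'
from to import *
p,d=lev(0,.45);delta(p,tool(d,[0,-1,0]));print(env.observe()["wrist_torque"])
c=env.capture("wrist")
hsv=cv2.cvtColor(c["image"],cv2.COLOR_BGR2HSV)
m=((hsv[...,0]<6)|(hsv[...,0]>172))&(hsv[...,1]>150)&(hsv[...,2]>50)
k,_,st,ce=cv2.connectedComponentsWithStats(m.astype(np.uint8));print([(st[i].tolist(),ce[i].round(1)) for i in range(1,k) if st[i,4]>50])
for a in(0,.1,.2,.3):
  e=np.radians(40)-a;print(a,[proj(c,w([r*np.cos(e),0,.12+r*np.sin(e)]))[0].round(1) for r in(.053,.091)])
E
```

```text
t 16.72 tcp [0.5746 0.0089 0.1592] dp [ 0.0076  0.0021 -0.0075] dr [ 0.     0.006 -0.001] q [-0.16  0.69  0.02  1.4   0.05  1.49 -1.45] F [  7.   -0.4 -31.2] w 0.0119
[ 0.64053744 -4.6436739   0.30427393]
[([302, 238, 32, 26, 748], array([317.2, 251. ])), ([540, 259, 38, 38, 673], array([560.1, 278.6]))]
0 [array([318. , 250.4]), array([318.4, 255.6])]
0.1 [array([318. , 240.7]), array([318.3, 234.2])]
0.2 [array([318. , 231.3]), array([318.3, 213.7])]
0.3 [array([318. , 222.2]), array([318.2, 194.5])]
```

The force rose to 32 N against the stop, and the red handle in the image matches the closed angle. Releasing and retreating.

{"api": "apply_moves", "payload": {
  "targets": [
    {"translation":[0.001,0,-0.002],"delta_rot":[0,0,0],"gripper":60},
    {"translation":[0.001,0,-0.002],"delta_rot":[0,0,0],"gripper":60},
    {"translation":[0.001,0,-0.002],"delta_rot":[0,0,0],"gripper":60},
    {"translation":[0.001,0,-0.002],"delta_rot":[0,0,0],"gripper":60},
    {"translation":[0.001,0,-0.002],"delta_rot":[0,0,0],"gripper":60}
  ]
}}

```text
clock: 17.18
eef_pos: [0.5745, 0.0089, 0.1606]
eef_rot: [-0.424, 0.674, -0.512, 0.323]
wrist_force: [-0.4, 0.2, 0.9]
width: 0.0513
```

{"api": "apply_moves", "payload": {
  "targets": [
    {"translation":[0.012,0.003,0.026],"delta_rot":[0,0,0],"gripper":60},
    {"translation":[0.025,0.007,0.053],"delta_rot":[0,0,0],"gripper":60},
    {"translation":[0.038,0.01,0.08],"delta_rot":[0,0,0],"gripper":60},
    {"translation":[0.052,0.014,0.108],"delta_rot":[0,0,0],"gripper":60},
    {"translation":[0.064,0.014,0.125],"delta_rot":[0,0,0],"gripper":60}
  ]
}}

```text
clock: 17.6
eef_pos: [0.6392, 0.0238, 0.2884]
eef_rot: [-0.425, 0.673, -0.511, 0.323]
wrist_force: [0.7, 0.1, 1.3]
width: 0.0513
```

{"api": "apply_moves", "payload": {
  "targets": [
    {"translation":[0,0,0],"delta_rot":[0,0,0],"gripper":60},
    {"translation":[0,0,0],"delta_rot":[0,0,0],"gripper":60},
    {"translation":[0,0,0],"delta_rot":[0,0,0],"gripper":60}
  ]
}}

```text
clock: 17.85
eef_pos: [0.6377, 0.0227, 0.2841]
eef_rot: [-0.423, 0.674, -0.512, 0.322]
wrist_force: [-0.5, -0.9, -0.2]
width: 0.0514
```

```bash
python3 - <<'E'
from to import *
p,d=lev(0,.45,back=.14);delta(p,tool(d,[0,-1,0]))
c=env.capture("wrist");im=c["image"]
hsv=cv2.cvtColor(im,cv2.COLOR_BGR2HSV)
m=((hsv[...,0]<6)|(hsv[...,0]>172))&(hsv[...,1]>150)&(hsv[...,2]>50)
k,_,st,ce=cv2.connectedComponentsWithStats(m.astype(np.uint8));print([(st[i].tolist(),ce[i].round(1)) for i in range(1,k) if st[i,4]>50])
for a in(0,.05,.1,.2):
  e=np.radians(40)-a;print(a,[proj(c,w([r*np.cos(e),0,.12+r*np.sin(e)]))[0].round(1) for r in(.053,.091)])
t=env.capture("top")["image"];a=cv2.resize(im[130:330,200:440],None,fx=2.5,fy=2.5)[:500];b=cv2.resize(t[170:300,150:430],None,fx=2.5,fy=2.5)
W=700;f=np.zeros((500,600,3),np.uint8);f[:]=a
cv2.imwrite("pics/w8.png",f);cv2.imwrite("pics/t8.png",b)
E
```

```text
t 17.85 tcp [0.6377 0.0227 0.2841] dp [ 0.0032  0.0044 -0.0063] dr [ 0.001  0.002 -0.001] q [-0.17  0.73  0.04  1.02  0.03  1.84 -1.43] F [-0.5 -0.9 -0.2] w 0.0514
[([307, 174, 14, 16, 213], array([313.5, 181.4])), ([486, 223, 31, 31, 425], array([501.8, 239. ]))]
0 [array([314.1, 187.7]), array([313.7, 181.4])]
0.05 [array([314.1, 185.1]), array([313.7, 176.4])]
0.1 [array([314.1, 182.6]), array([313.8, 171.4])]
0.2 [array([314.2, 177.6]), array([313.8, 161.8])]
```

View pics/w8.png

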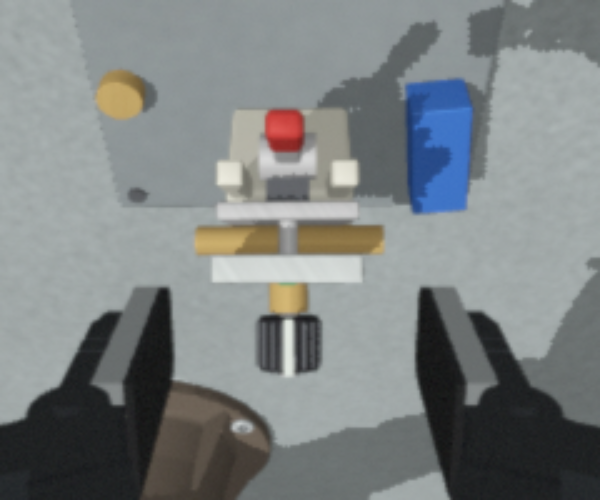

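The lever is back exactly at its starting closed angle: red centroid row 181.4 against 181.4 predicted, the same agreement as at the start. The nut's white line is centred facing the mark. The rod lies level between the jaws, and the box and spacer are in place. Handing in.

```bash
python3 - <<'E'
from plant import env
print(env.sign_off())
E
```

```text
the job is handed in; nothing more can be done
None
```

The job is done and handed in at about 18 s of the 64 s allowed. I opened the lever to its stop, turned the nut clockwise by about 0.97 rad, and closed the lever to its stop. I then let go and backed the gripper off about 14 cm.

**Last checks:**
- **Lever:** it sits at the same closed angle as at the start. The red handle's image centroid matched the closed prediction, and the force rose to 32 N against the stop.
- **Nut:** the white line was within about 0.05 rad of the green mark when measured before closing. It was still centred in the final picture.
- **Rod and bystanders:** the rod lies level and central between the jaws. The blue box and brass spacer look unmoved. I did not inspect the other bench items at the end.
- **Contact:** the wrist force was about zero after release.

**What did not go to plan:**
- **First nut approach:** the arm stopped short at its joint limits, with the gripper aligned to the nut's axis. I gripped the nut with the tool tilted 0.4 rad from that axis instead.
- **Closing the lever:** the handle slipped slightly in the fingers, so I pushed about 1 cm beyond the nominal end point to reach the stop.

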